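# Swap the worn idler gear under its bearing and sleeve

### The arm

A 6-joint arm with a two-finger parallel gripper is mounted at the origin on a cart in front of the work surface, level with it; the furniture and walls round the work are solid. World frame = base frame: x ahead of the robot, y to its left, z up, the work surface at z = 0. Lengths are in m, angles in degrees, forces in N, time in s.
With the tool pointing down it reaches from about 0.4 to 0.825 m from the base axis. Payload 7 kg.
Tool frame: the origin (TCP) lies at the very end of the fingers, on their centre line; the grasp point (between the pads) lies 19 mm behind it (ctrl.tcp_to_grasp is the distance from the TCP to the grasp point, in m); z points along the fingers, x is the direction in which the jaws open and shut, and the axes are right-handed (so a half turn about z gives the same grasp; the last joint's range is limited). The gripper opens to 88 mm and grips with 3 to 60 N. Pads are 19 mm wide; open, the fingers measure 130 mm over their backs; the gripper's body (78 mm by 193 mm) begins 47 mm behind the grasp point.
Start: joints at [-48.123, 20.546, 0.682, 0, -70.136, -16.507], TCP at [0.289, -0.61, 0.227] pointing down, gripper open.
Joint ranges: [-176.03, 176.03], [-82.01, 121.73], [-58.28, 71.71], [-173.87, 95.51], [-174.79, -0.11], [-173.66, 173.66]. Speed limits (degrees/s): [136.94, 136.94, 172.46, 180, 180, 180].

### API

Orientations are given as [roll, pitch, yaw] about the fixed x, y, z axes, in that order (R = Rz(yaw) Ry(pitch) Rx(roll)).
In Python, from plant import sensors, vision, ticket, ctrl gives the robot as it stands. The module is installed in compiled form; this text tells all that it offers.
- The arm moves only by the tool drive_tool, never from a script. Its argument "moves" is a list of rows, each a list of 6 numbers: the shift along the tool's x, y, z in units of 0.15 m (1.0 is 0.15 m), then the turn, a rotation vector about the tool's x, y, z in units of 60 degrees (1.0 is 60 degrees). In form: [[dx, dy, dz, rx, ry, rz], ...]. A call has 1 to 8 rows; each row is the pose to reach, as a shift and turn from the pose measured when the call began, along the tool's axes at that moment; what a row does not reach only later rows make up. A row lasts 1/10 s, in which the tool goes at most 50 mm and 8.59 degrees, less where a joint would pass 70% of its speed; a pose out of reach is approached as far as the arm can. A call with a number of a shift or a turn outside -1 to 1 is refused whole. A call with a gripper value outside its range is refused whole. "fingers" is the opening, from -1 (shut) to 1 (fully open), set as the call begins (left out, the last holds). The fingers move at their own pace and stop on an object; the grip force is fixed at half the most. Time passes only in rows, so rows that repeat a pose let the fingers close. It gives the time, the measured TCP pose, the force and the opening at its end, in the units of the state.
- sensors.get_obs(): the state, without advancing time (a new reading comes with each control period).
- vision.snapshot(name): name is "side" or "top" or "wrist"; returns a dict with "pixels" (384x512x3 uint8, red, green, blue), "fx", "fy", "cx", "cy" (pixels), "k1" (the pictures are not rectified: a ray, as slopes to the right and down, at radius r is drawn at 1 + k1 r^2 times it, then the intrinsics apply), "R" (3x3) and "t" (3): a world point X has camera coordinates R X + t. Camera axes: x right, y down, z forward; pixel columns grow to the right and rows downward; lengths in m; the calibration is good to about 2 mm. A picture is of the moment at which its call begins. There is no depth.
- ticket.close_job(): hands the job in, once; it reports no verdict.
The state is a dict: "clock": time; "joint_pos": joint angles; "qvel": joint speeds; "tau": joint torques, N m; "tool_pos": TCP position; "orientation": TCP orientation; "force": force on the tool from outside, world axes, zero at the start; "moment": the same for the moment, N m; "opening": finger opening in m.
Only numpy, scipy, OpenCV 4.12 (cv2) and the standard library are available. Lean on these libraries where they do the work, as an engineer would, in place of code of your own. Each camera call takes 0.05 s, during which the arm holds its last target.

### The job

The rusty gear at the bottom of the idler shaft on the gearbox cover has broken teeth and must be changed. Clear the brass sleeve and the bearing off the shaft and stand them side by side on the steel tray, lay the rusty gear flat in the wooden tray, then slide the bright new gear right down onto the shaft's shoulder and put the bearing and the sleeve back on top of it, each fully home. Leave the piston, the spark plug and the valve spring where they are.

Things in the scene. Friction and masses are not known exactly. Their poses are not given: they have to be found in the camera images.
- gear_cover: Pear-shaped cast aluminium gearbox cover, 149 x 129 mm over its bolt bosses, fixed on the bench, edge up to 15 mm high, narrow lobe to its +x, with an upright shaft. Origin: on the shaft's axis at bench height, z up. Shoulder for the gear, 29 mm wide: z = 30 mm (the boss under it widens to 50 mm at its foot). Shaft above: 16 mm thick to z = 64, tapered to 9 mm at its end, z = 71. Each part has 2.5 mm play round it.
- worn_gear: Rusty brown spur gear with two broken teeth, 60 mm in diameter, 14 mm thick, bore 21 mm; at the start lowest on the shaft, underside at z = 30 mm. Grip it across the rim. Origin: centre of its underside, z along its axis.
- new_gear: Bright steel spur gear of the same size (60 mm in diameter, 14 mm thick, bore 21 mm), at the start flat on the bench. Grip it across the rim. Origin: centre of its underside, z along its axis.
- bearing: Ball bearing with a blue seal ring between steel rings, 42 mm in diameter, 12 mm thick, bore 21 mm; at the start (and at the end) on the shaft between gear and sleeve, underside at z = 44 mm of the cover. Origin: centre of its underside, z along its axis.
- sleeve: Brass spacer sleeve, 27 mm in diameter, 30 mm tall, bore 21 mm; at the start (and at the end) on top of the bearing round the shaft's end, underside at z = 56 mm of the cover. Origin: centre of its underside, z along its axis.
- steel_tray: Shallow sheet-steel parts tray, empty, fixed; 180 mm along its x, 130 mm along its y, on a black rubber foot; floor 10 mm above the bench, lip 2 mm thick, its top 20 mm above the bench. Origin: centre of its underside, on the bench.
- wood_tray: Wooden tray for scrap, empty, fixed; 119 mm along its x, 228 mm along its y, walls 36 mm high and 9 mm thick (inside 99 x 210 mm), floor 6 mm thick. Origin: centre of its underside, on the bench.
- piston: Bystander: grey forged piston standing on its skirt, 66 mm wide, 54 mm tall. Origin: centre of its underside.
- spark_plug: Bystander: spark plug lying on the bench, 18 x 72 x 16 mm, long side along its y. Origin: centre of its underside.
- valve_spring: Bystander: valve spring standing on end, 28 mm wide, 42 mm tall. Origin: centre of its underside.

How it is judged:
By the outcome, as a careful person would: the job done as asked, in the order asked, and still so for the second after the job is handed in, with the robot touching nothing.
It also fails if it takes over 128 s, if anything falls off the work surface, if the arm or the gripper's body presses on something with over 40 N, if the wrist force passes 120 N, or if a joint passes its speed limit or range.

## Working session

There is one attempt and no reset: what is moved stays moved. The work goes in short steps, Python scripts to look and compute and a tool call to move; the robot and the scene stay as the last step left them, time stands still between calls to the robot, and variables do not carry over. Pictures are saved under pics/ and viewed, and the job is handed in when it is done.

Besides the shell and the picture viewer there is one more tool, called after "Request:" by a JSON object that holds its "method" and its "body", one argument or row to a line. drive_tool: Moves the arm, as the interface text tells. Shifts and turns lie within -1 to 1; 1 stands for 0.15 m of shift or 60 degrees of turn. Its arguments: {"type":"object","properties":{"moves":{"type":"array"},"fingers":{"type":"number"}},"required":["moves"]}

```bash
mkdir -p pics; cat > h.py <<'E'
import numpy as np, cv2
from plant import sensors, vision, ticket, ctrl
def snap(name, fn=None):
    s=vision.snapshot(name)
    if fn: cv2.imwrite('pics/'+fn+'.png', s['pixels'][:,:,::-1])
    return s
def K(s): return np.array([[s['fx'],0,s['cx']],[0,s['fy'],s['cy']],[0,0,1.]])
def D(s): return np.array([s['k1'],0,0,0,0.])
def unproj(s,u,v,z):
    p=cv2.undistortPoints(np.array([[[u,v]]],float),K(s),D(s))[0,0]
    R=np.array(s['R']);t=np.array(s['t'])
    d=R.T@np.array([p[0],p[1],1]); c=-R.T@t
    return c+d*(z-c[2])/d[2]
def proj(s,X):
    X=np.atleast_2d(np.array(X,float))
    p,_=cv2.projectPoints(X,cv2.Rodrigues(np.array(s['R']))[0],np.array(s['t'],float),K(s),D(s))
    return p[:,0]
E
python3 - <<'E'
from h import *
for n in ['side','top','wrist']:
    s=snap(n,n+'0'); print(n,s['fx'],s['fy'],s['cx'],s['cy'],s['k1'],-np.array(s['R']).T@s['t']); print(np.array(s['R']).round(3))
print(sensors.get_obs()); print(ctrl.tcp_to_grasp, [a for a in dir(ctrl) if a[0]!='_'])
E
```

```text
side 359.06321669874205 359.06321669874205 252.92596439865576 187.4152068593331 -0.04193016768639519 [0.47478702 1.03839829 0.6829748 ]
[[-0.998 -0.069  0.015]
 [-0.047  0.49  -0.87 ]
 [ 0.053 -0.869 -0.492]]
top 437.86292783299535 437.86292783299535 255.85510223544517 191.8551119182606 -0.005111908647461688 [ 0.36421843 -0.06694683  1.31446099]
[[-0.006 -1.    -0.008]
 [-0.992  0.007 -0.122]
 [ 0.122  0.007 -0.992]]
wrist 267.8127607010769 267.8127607010769 255.7876341385134 185.99433092863777 0.003901547814046919 [ 0.21941156 -0.64233759  0.38398242]
[[-0.428  0.904  0.002]
 [ 0.866  0.409  0.288]
 [ 0.26   0.125 -0.958]]
{'clock': 0.15, 'joint_pos': array([-4.81171795e+01,  2.05833596e+01,  6.46368372e-01, -1.29460288e-02,
       -7.01363432e+01, -1.65075675e+01]), 'qvel': array([-0.01412855, -0.05041811,  0.14843159,  0.0827152 , -0.01750887,
        0.00366584]), 'tau': array([-4.32491759e-01, -5.83146358e+01,  2.93285626e+01,  7.00124279e+00,
        8.76711536e-03, -1.37236161e-04]), 'tool_pos': array([ 0.28908644, -0.60955993,  0.22583208]), 'orientation': array([-1.79990831e+02, -7.37702274e-02,  1.15370841e+02]), 'force': array([ 0.67378837, -0.37426292,  0.44203477]), 'moment': array([-0.00061182,  0.00693285, -0.01767445]), 'opening': 0.08777960518639064}
0.0188 ['PlanningError', 'tcp_to_grasp']
```

View pics/top0.png

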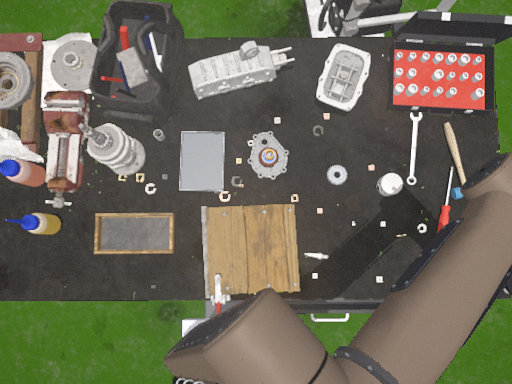

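View pics/side0.png

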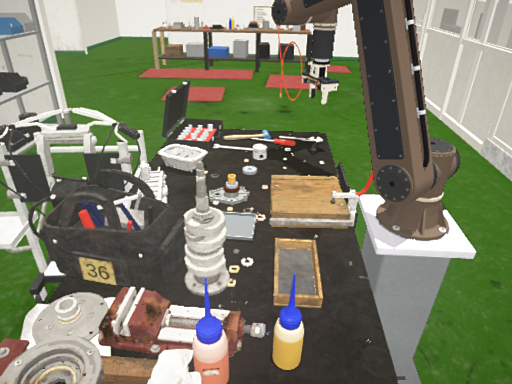

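View pics/wrist0.png

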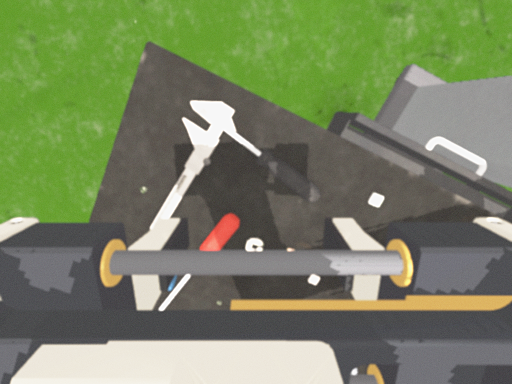

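```bash
python3 - <<'E'
from h import *
im=cv2.imread('pics/top0.png'); 
c=im[100:220,170:410]; cv2.imwrite('pics/c1.png',cv2.resize(c,None,fx=3.3,fy=3.3,interpolation=cv2.INTER_CUBIC))
im=cv2.imread('pics/side0.png')
c=im[130:230,190:290]; cv2.imwrite('pics/c2.png',cv2.resize(c,None,fx=6,fy=6,interpolation=cv2.INTER_CUBIC))
s=snap('top')
for n,u,v,z in [('cover sleeve top',268.5,156.5,.086),('newgear',337.5,174.5,.014),('steel',202.5,161,.02),('wood',134,233,.036),('piston',390,184,.054),('plug',316,256,.01),('spring',319,131,.04)]:
    print(n,unproj(s,u,v,z).round(4))
E
```

```text
cover sleeve top [ 0.6169 -0.0944  0.086 ]
newgear [ 0.5752 -0.3026  0.014 ]
steel [0.6181 0.1028 0.02  ]
wood [0.403  0.2987 0.036 ]
piston [ 0.5398 -0.4467  0.054 ]
plug [ 0.3332 -0.2333  0.01  ]
spring [ 0.7026 -0.2466  0.04  ]
```

View pics/c1.png

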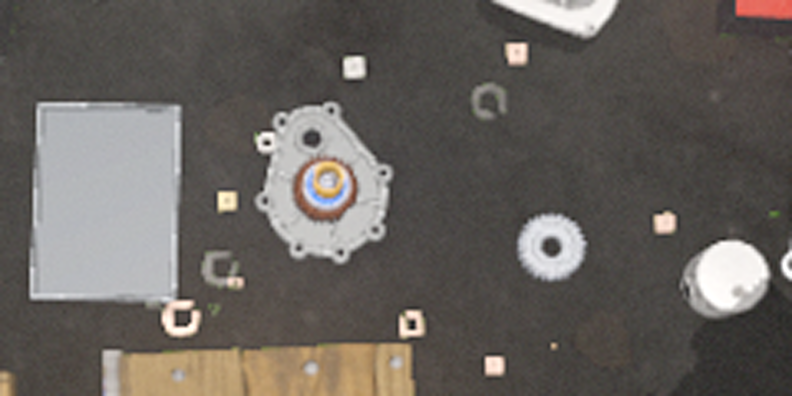

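View pics/c2.png

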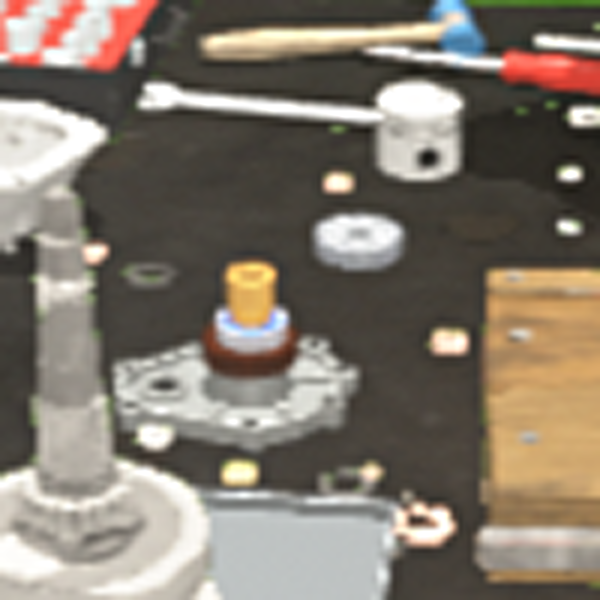

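```bash
cat >> h.py <<'E'
from scipy.spatial.transform import Rotation as Ro
def goal(p,yaw=90.):
    """print unit move from current pose to target TCP p (tool down, yaw)"""
    o=sensors.get_obs(); R0=Ro.from_euler('xyz',o['orientation'],degrees=True)
    sh=R0.inv().apply(np.array(p)-o['tool_pos'])/0.15
    rv=(R0.inv()*Ro.from_euler('xyz',[180,0,yaw],degrees=True)).as_rotvec(degrees=True)/60
    print('clock %.2f'%o['clock'],'tcp',o['tool_pos'].round(4),o['orientation'].round(2),'F',o['force'].round(1),'op',round(o['opening'],4))
    print('move',np.r_[sh,rv].round(3))
E
python3 - <<'E'
from h import *
goal([.617,-.094,.24])
s=snap('wrist'); print(proj(s,[sensors.get_obs()['tool_pos']]))
E
```

```text
clock 0.20 tcp [ 0.2891 -0.6096  0.226 ] [-1.7999e+02 -6.0000e-02  1.1537e+02] F [-0.5 -0.1 -0.1] op 0.0875
move [ 2.169e+00  3.448e+00 -9.200e-02 -0.000e+00 -1.000e-03  4.230e-01]
[[255.09501946 229.41231578]]
```

Request:
{"method": "drive_tool", "body": {
  "moves": [
    [0.2, 0.3, -0.05, 0, 0, 0.14],
    [0.4, 0.6, -0.09, 0, 0, 0.28],
    [0.63, 1.0, -0.09, 0, 0, 0.423],
    [0.63, 1.0, -0.09, 0, 0, 0.423],
    [0.63, 1.0, -0.09, 0, 0, 0.423]
  ],
  "fingers": 1
}}

```text
clock: 0.75
tool_pos: [0.3862, -0.4572, 0.2403]
orientation: [180.0, -0.0, 90.2]
force: [-0.8, -1.4, 0.2]
opening: 0.0874
```

```bash
python3 -c "
from h import *
goal([.617,-.094,.24])"
```

```text
clock 0.75 tcp [ 0.3862 -0.4572  0.2403] [ 1.7995e+02 -3.0000e-02  9.0160e+01] F [-0.8 -1.4  0.2] op 0.0874
move [ 2.417e+00  1.545e+00  5.000e-03  1.000e-03 -1.000e-03  3.000e-03]
```

Now tool x = world +y, tool y = world +x.

Request:
{"method": "drive_tool", "body": {
  "moves": [
    [0.28, 0.18, 0, 0, 0, 0],
    [0.56, 0.36, 0, 0, 0, 0],
    [0.84, 0.54, 0, 0, 0, 0],
    [1.0, 0.64, 0, 0, 0, 0],
    [1.0, 0.64, 0, 0, 0, 0]
  ]
}}

```text
clock: 1.25
tool_pos: [0.4835, -0.3045, 0.2405]
orientation: [179.9, -0.0, 90.4]
force: [0.0, -1.0, 0.3]
opening: 0.0874
```

Request:
{"method": "drive_tool", "body": {
  "moves": [
    [0.28, 0.18, 0, 0, 0, 0],
    [0.56, 0.36, 0, 0, 0, 0],
    [0.84, 0.54, 0, 0, 0, 0],
    [1.0, 0.64, 0, 0, 0, 0],
    [1.0, 0.64, 0, 0, 0, 0]
  ]
}}

```text
clock: 1.75
tool_pos: [0.5803, -0.1516, 0.2402]
orientation: [179.9, -0.0, 90.5]
force: [-0.8, -0.1, -0.2]
opening: 0.0878
```

```bash
python3 -c "
from h import *
goal([.617,-.094,.24])
s=snap('wrist','w1')
print(proj(s,[[.617,-.094,.086]]))"
```

```text
clock 1.75 tcp [ 0.5803 -0.1516  0.2402] [ 1.7994e+02 -5.0000e-02  9.0540e+01] F [-0.8 -0.1 -0.2] op 0.0878
move [ 0.382  0.249  0.002  0.001 -0.001  0.009]
[[301.22799747 201.65509985]]
```

View pics/w1.png

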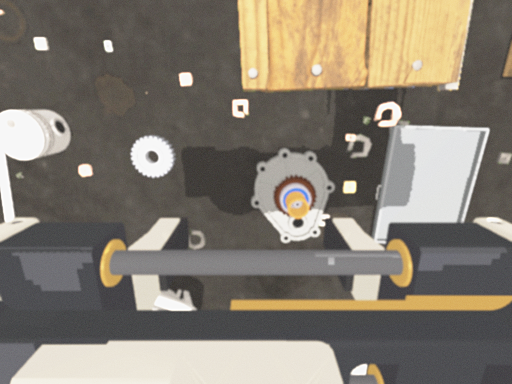

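```bash
python3 - <<'E'
from h import *
s=snap('wrist')
cv2.imwrite('pics/w1c.png',cv2.resize(s['pixels'][140:250,240:350,::-1],None,fx=5.4,fy=5.4,interpolation=cv2.INTER_CUBIC))
cv2.imwrite('pics/w1d.png',cv2.resize(s['pixels'][120:190,110:200,::-1],None,fx=6,fy=6,interpolation=cv2.INTER_CUBIC))
import pickle; pickle.dump(s,open('s1.pkl','wb'))
E
```

```text
(no output)
```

View pics/w1c.png

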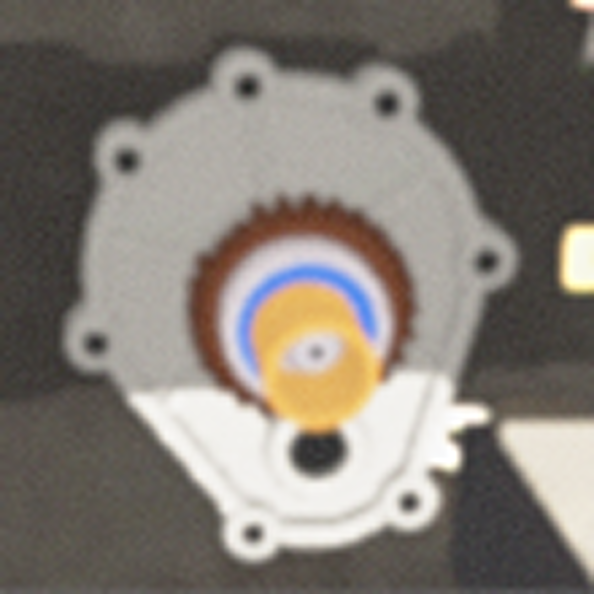

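View pics/w1d.png

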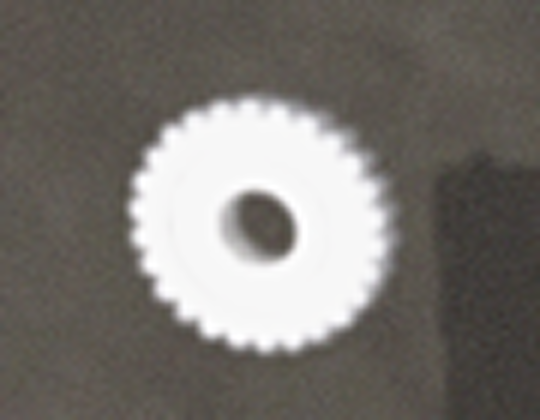

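```bash
python3 - <<'E'
from h import *
import pickle
s=pickle.load(open('s1.pkl','rb'))
f=5.4
def px(cx,cy,ox,oy,f): return (cx+.5)/f-.5+ox,(cy+.5)/f-.5+oy
for n,c,z in [('sleeve',(320,372),.086),('bearing',(308,332),.056),('gear',(303,307),.044)]:
    print(n,unproj(s,*px(*c,240,140,f),z).round(4))
ng=unproj(s,*px(261,226,110,120,6),.014); print(ng.round(4))
c=np.array(unproj(s,*px(320,372,240,140,f),.086))
im=cv2.resize(s['pixels'][140:250,240:350,::-1],None,fx=f,fy=f,interpolation=cv2.INTER_CUBIC)
a=np.linspace(0,2*np.pi,90)
for r,z,col in [(.0135,.086,(0,255,0)),(.021,.056,(0,255,255)),(.03,.044,(255,255,0)),(.0145,.03,(255,0,0))]:
    X=np.c_[c[0]+r*np.cos(a),c[1]+r*np.sin(a),0*a+z]
    p=(proj(s,X)-[240,140]+.5)*f-.5
    cv2.polylines(im,[p.round().astype(int)],True,col,1)
cv2.imwrite('pics/w1e.png',im)
E
```

```text
sleeve [ 0.625  -0.0978  0.086 ]
bearing [ 0.6261 -0.0961  0.056 ]
gear [ 0.6236 -0.0958  0.044 ]
[ 0.5753 -0.301   0.014 ]
```

View pics/w1e.png

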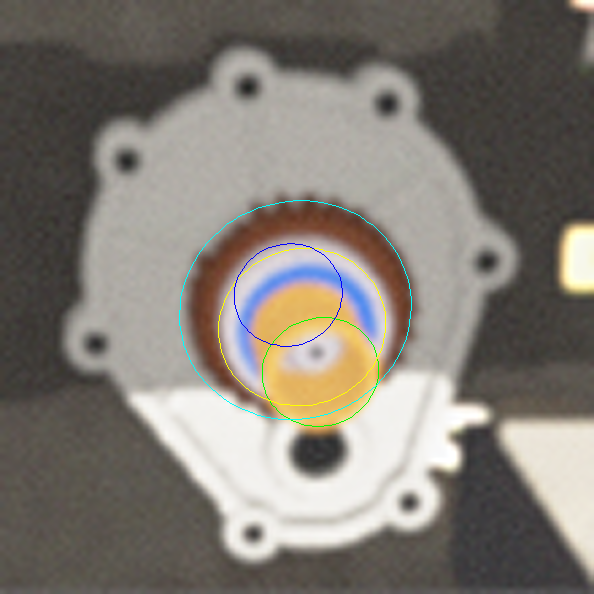

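```bash
python3 - <<'E'
from h import *
import pickle
s=pickle.load(open('s1.pkl','rb'))
def px(cx,cy,ox,oy,f): return (cx+.5)/f-.5+ox,(cy+.5)/f-.5+oy
print('tip',unproj(s,*px(315,352,240,140,5.4),.071).round(4))
t=snap('top','top1'); 
cv2.imwrite('pics/t1c.png',cv2.resize(t['pixels'][110:200,220:310,::-1],None,fx=6.5,fy=6.5,interpolation=cv2.INTER_CUBIC))
goal([.625,-.096,.12])
E
```

```text
tip [ 0.6258 -0.0967  0.071 ]
clock 1.90 tcp [ 0.5782 -0.1545  0.2405] [ 1.7996e+02 -4.0000e-02  9.0370e+01] F [ 0.7 -0.3 -0. ] op 0.0876
move [ 0.388  0.314  0.804  0.001 -0.001  0.006]
```

View pics/t1c.png

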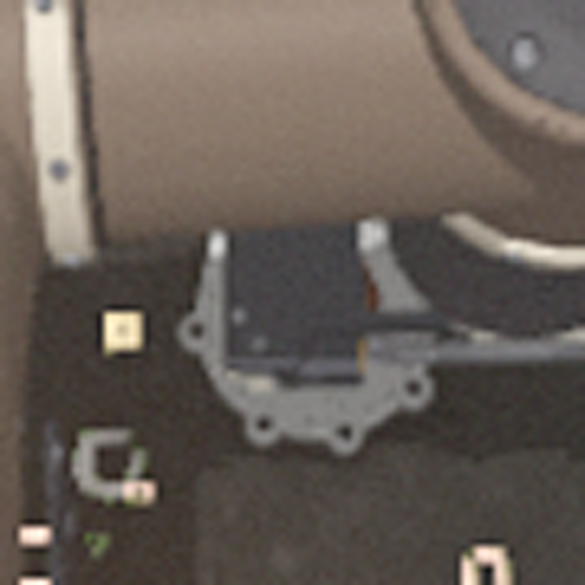

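Request:
{"method": "drive_tool", "body": {
  "moves": [
    [0.2, 0.16, 0.2, 0, 0, 0.006],
    [0.385, 0.315, 0.4, 0, 0, 0.006],
    [0.385, 0.315, 0.6, 0, 0, 0.006],
    [0.385, 0.315, 0.8, 0, 0, 0.006],
    [0.385, 0.315, 0.8, 0, 0, 0.006],
    [0.385, 0.315, 0.8, 0, 0, 0.006]
  ]
}}

```text
clock: 2.5
tool_pos: [0.625, -0.0978, 0.121]
orientation: [-180.0, 0.0, 89.9]
force: [0.2, -0.1, 0.3]
opening: 0.0876
```

```bash
python3 - <<'E'
from h import *
s=snap('wrist','w2')
goal([.6255,-.0965,.062])
E
```

```text
clock 2.55 tcp [ 0.6258 -0.0975  0.1222] [ 1.7986e+02 -1.0000e-02  8.9960e+01] F [-0.2  0.7  0.9] op 0.0876
move [ 0.007 -0.003  0.401  0.002 -0.    -0.001]
```

View pics/w2.png

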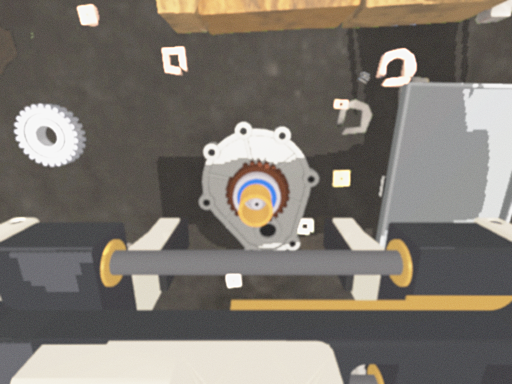

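Request:
{"method": "drive_tool", "body": {
  "moves": [
    [0.007, 0, 0.15, 0, 0, 0],
    [0.007, 0, 0.3, 0, 0, 0],
    [0.007, 0, 0.4, 0, 0, 0],
    [0.007, 0, 0.4, 0, 0, 0],
    [0.007, 0, 0.4, 0, 0, 0]
  ]
}}

```text
clock: 3.05
tool_pos: [0.6271, -0.0969, 0.0642]
orientation: [179.7, -0.0, 90.0]
force: [1.2, 0.5, 0.5]
opening: 0.0877
```

Request:
{"method": "drive_tool", "body": {
  "moves": [
    [0, 0, 0, 0, 0, 0],
    [0, 0, 0, 0, 0, 0],
    [0, 0, 0, 0, 0, 0],
    [0, 0, 0, 0, 0, 0],
    [0, 0, 0, 0, 0, 0],
    [0, 0, 0, 0, 0, 0],
    [0, 0, 0, 0, 0, 0],
    [0, 0, 0, 0, 0, 0]
  ],
  "fingers": -1
}}

```text
clock: 3.85
tool_pos: [0.627, -0.0969, 0.0641]
orientation: [179.7, -0.0, 90.0]
force: [0.6, -1.0, -0.1]
opening: 0.0293
```

```bash
python3 - <<'E'
from h import *
s=snap('wrist','w3')
goal([.6255,-.0965,.17])
E
```

```text
clock 3.90 tcp [ 0.627  -0.0969  0.0641] [179.74  -0.    89.96] F [ 0.6 -0.4 -0.2] op 0.0261
move [ 0.003 -0.007 -0.706  0.004 -0.    -0.001]
```

View pics/w3.png

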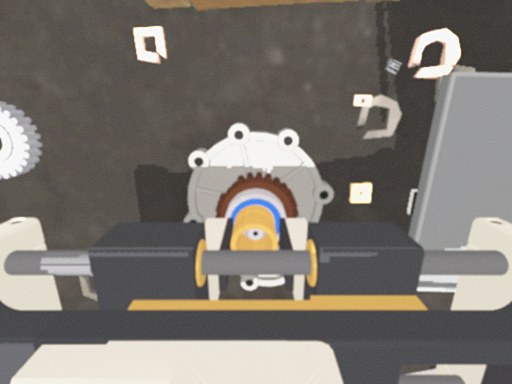

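Request:
{"method": "drive_tool", "body": {
  "moves": [
    [0, 0, 0, 0, 0, 0],
    [0, 0, 0, 0, 0, 0],
    [0, 0, -0.1, 0.002, 0, 0],
    [0, 0, -0.3, 0.004, 0, 0],
    [0, 0, -0.5, 0.004, 0, 0],
    [0, 0, -0.5, 0.004, 0, 0],
    [0, 0, -0.5, 0.004, 0, 0]
  ]
}}

```text
clock: 4.6
tool_pos: [0.6269, -0.0968, 0.1398]
orientation: [179.9, -0.0, 89.9]
force: [-1.0, 0.3, -1.5]
opening: 0.0259
```

```bash
python3 - <<'E'
from h import *
s=snap('wrist','w4'); import pickle; pickle.dump(s,open('s4.pkl','wb'))
cv2.imwrite('pics/w4.png',cv2.resize(s['pixels'][100:384,100:512,::-1],None,fx=1.9,fy=1.9,interpolation=cv2.INTER_CUBIC))
goal([.66,.103,.14])
t=snap('top','top2')
E
```

```text
clock 4.65 tcp [ 0.6263 -0.0968  0.1387] [ 1.800e+02 -2.000e-02  8.994e+01] F [-0.4  0.1 -0.2] op 0.0259
move [ 1.332e+00  2.240e-01 -8.000e-03  0.000e+00 -0.000e+00 -1.000e-03]
```

View pics/w4.png

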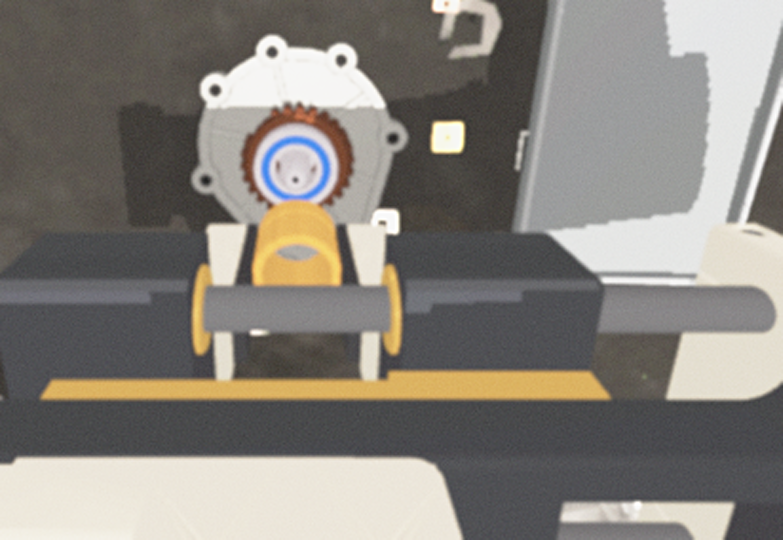

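Request:
{"method": "drive_tool", "body": {
  "moves": [
    [0.3, 0.05, 0, 0, 0, 0],
    [0.6, 0.1, 0, 0, 0, 0],
    [0.9, 0.16, 0, 0, 0, 0],
    [1.0, 0.18, 0, 0, 0, 0],
    [1.0, 0.19, 0, 0, 0, 0]
  ]
}}

```text
clock: 5.2
tool_pos: [0.6542, 0.0553, 0.1366]
orientation: [-179.8, 0.0, 90.1]
force: [-0.5, 0.3, -1.0]
opening: 0.0257
```

```bash
python3 - <<'E'
from h import *
import pickle
s=pickle.load(open('s4.pkl','rb')); print('tip',unproj(s,255,194,.071).round(4))
s=snap('wrist','w5')
goal([.66,.100,.025])
E
```

```text
tip [ 0.6256 -0.0966  0.071 ]
clock 5.25 tcp [0.6542 0.0539 0.1367] [-1.7982e+02  3.0000e-02  9.0050e+01] F [ 0.9 -1.  -0.4] op 0.0262
move [ 0.307  0.041  0.744 -0.003  0.001  0.001]
```

View pics/w5.png

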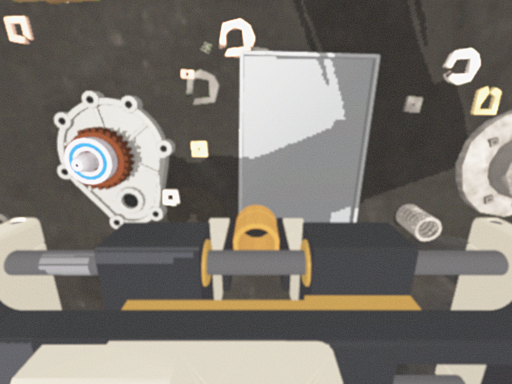

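View pics/top2.png

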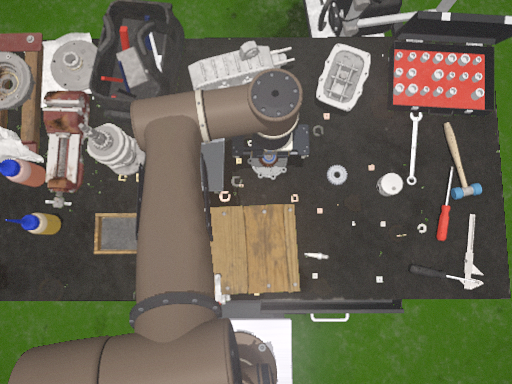

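```bash
python3 - <<'E'
from h import *
s=snap('side','side2'); t=snap('top'); print(unproj(t,158,134,.04))
E
```

```text
[0.69717054 0.23404539 0.04      ]
```

View pics/side2.png

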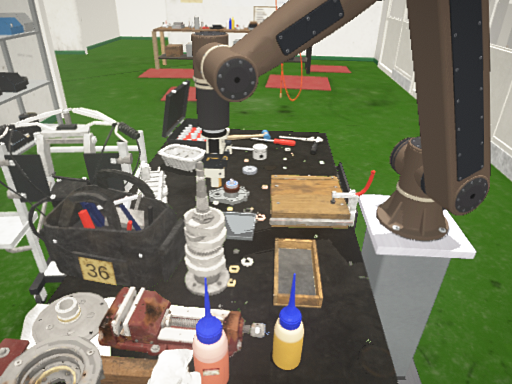

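```bash
python3 - <<'E'
from h import *
s=snap('side')
b=unproj(s,207,280,0); print(b)
for z in (.1,.2,.25,.3,.35): print(z,proj(s,[b[0],b[1],z]))
c=-np.array(s['R']).T@s['t']
for z in (.3,.35,.4,.45,.5,.55,.6): print(z, unproj(s,237,78,z).round(3))
E
```

```text
[0.63509103 0.34201063 0.        ]
0.1 [[205.00440057 250.56302858]]
0.2 [[202.80546035 217.60133162]]
0.25 [[201.62154336 199.61926113]]
0.3 [[200.37663776 180.52732568]]
0.35 [[199.06707425 160.2345327 ]]
0.3 [ 0.664 -0.68   0.3  ]
0.35 [ 0.639 -0.456  0.35 ]
0.4 [ 0.614 -0.231  0.4  ]
0.45 [ 0.59  -0.007  0.45 ]
0.5 [0.565 0.217 0.5  ]
0.55 [0.54  0.442 0.55 ]
0.6 [0.516 0.666 0.6  ]
```

```bash
python3 - <<'E'
from h import *
s=snap('top','top3'); 
for z in (.4,.45,.5,.55): print(z, unproj(s,133,110,z).round(3), proj(s,[.635,.342,.33]))
E
```

```text
0.4 [0.657 0.204 0.4  ] [[ 82.130914   128.87679908]]
0.45 [0.641 0.19  0.45 ] [[ 82.130914   128.87679908]]
0.5 [0.625 0.175 0.5  ] [[ 82.130914   128.87679908]]
0.55 [0.609 0.16  0.55 ] [[ 82.130914   128.87679908]]
```

View pics/top3.png

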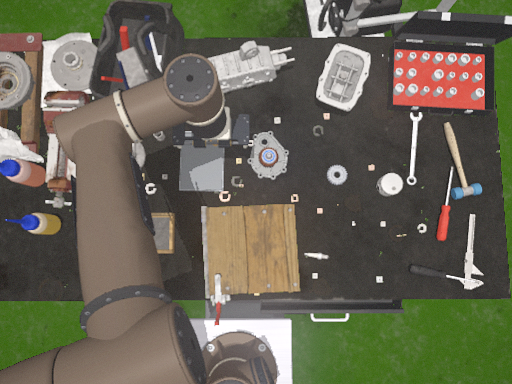

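```bash
python3 - <<'E'
from h import *
t=snap('top'); s=snap('side')
for z in (.46,.5,.54): print(z, unproj(t,56,127,z).round(3), unproj(t,75,110,z).round(3), unproj(s,237,78,z).round(3), unproj(s,237,101,z).round(3))
goal([.66,.07,.03])
im=s['pixels'][:,:,::-1]; cv2.imwrite('pics/side3.png',cv2.resize(im[20:320,130:330],None,fx=2,fy=2))
E
```

```text
0.46 [0.604 0.341 0.46 ] [0.639 0.304 0.46 ] [0.585 0.038 0.46 ] [0.56  0.262 0.46 ]
0.5 [0.592 0.322 0.5  ] [0.626 0.287 0.5  ] [0.565 0.217 0.5  ] [0.545 0.401 0.5  ]
0.54 [0.581 0.303 0.54 ] [0.613 0.269 0.54 ] [0.545 0.397 0.54 ] [0.53  0.541 0.54 ]
clock 5.55 tcp [0.6544 0.052  0.1381] [-1.7992e+02 -1.0000e-02  8.9860e+01] F [ 0.1 -1.  -1.3] op 0.0259
move [ 0.12   0.038  0.72  -0.001 -0.    -0.002]
```

View pics/side3.png

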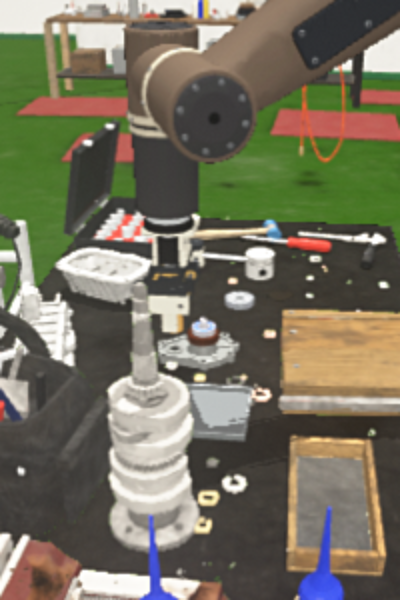

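Request:
{"method": "drive_tool", "body": {
  "moves": [
    [0.06, -0.08, 0.05, 0, 0, 0],
    [0.12, -0.16, 0.25, 0, 0, 0],
    [0.12, -0.16, 0.5, 0, 0, 0],
    [0.12, -0.16, 0.65, 0, 0, 0],
    [0.12, -0.16, 0.7, 0, 0, 0],
    [0.12, -0.16, 0.7, 0, 0, 0]
  ]
}}

```text
clock: 6.15
tool_pos: [0.6299, 0.0692, 0.0324]
orientation: [-179.8, 0.0, 89.8]
force: [0.0, 0.3, 0.5]
opening: 0.0257
```

```bash
python3 - <<'E'
from h import *
s=snap('side','x'); im=s['pixels'][:,:,::-1]; cv2.imwrite('pics/side4.png',cv2.resize(im[20:320,130:330],None,fx=2,fy=2))
goal([.63,.07,.019])
E
```

```text
clock 6.20 tcp [0.6308 0.0697 0.0336] [-179.94    0.     89.84] F [ 0.  -0.3  0.8] op 0.0261
move [ 0.002 -0.005  0.098 -0.001  0.    -0.003]
```

View pics/side4.png

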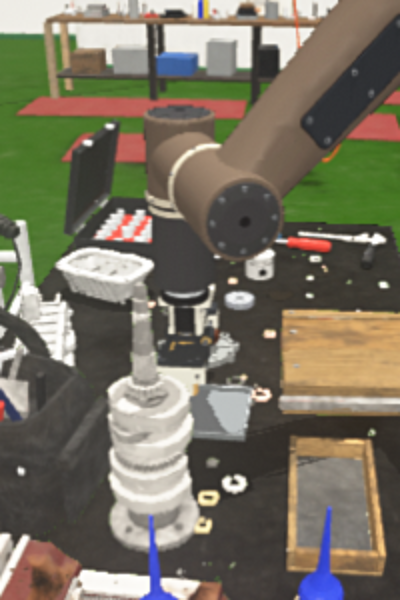

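Request:
{"method": "drive_tool", "body": {
  "moves": [
    [0, 0, 0.05, 0, 0, 0],
    [0, 0, 0.09, 0, 0, 0],
    [0, 0, 0.1, 0, 0, 0],
    [0, 0, 0.1, 0, 0, 0],
    [0, 0, 0.1, 0, 0, 0]
  ]
}}

```text
clock: 6.7
tool_pos: [0.631, 0.0697, 0.0189]
orientation: [-180.0, 0.0, 89.9]
force: [-0.1, 0.7, 0.5]
opening: 0.0261
```

Request:
{"method": "drive_tool", "body": {
  "moves": [
    [0, 0, 0.01, 0, 0, 0],
    [0, 0, 0.01, 0, 0, 0]
  ]
}}

```text
clock: 6.9
tool_pos: [0.6312, 0.0698, 0.0181]
orientation: [180.0, -0.0, 89.9]
force: [-0.5, -0.3, 3.2]
opening: 0.0259
```

Request:
{"method": "drive_tool", "body": {
  "moves": [
    [0, 0, 0, 0, 0, 0],
    [0, 0, 0, 0, 0, 0],
    [0, 0, 0, 0, 0, 0],
    [0, 0, 0, 0, 0, 0],
    [0, 0, 0, 0, 0, 0]
  ],
  "fingers": 0.1
}}

```text
clock: 7.4
tool_pos: [0.6322, 0.0703, 0.0187]
orientation: [179.9, -0.0, 89.9]
force: [0.9, 1.5, 4.2]
opening: 0.0478
```

Request:
{"method": "drive_tool", "body": {
  "moves": [
    [0, 0, -0.1, 0, 0, 0],
    [0, 0, -0.3, 0, 0, 0],
    [0, 0, -0.6, 0, 0, 0],
    [0, 0, -0.7, 0, 0, 0],
    [0, 0, -0.7, 0, 0, 0]
  ]
}}

```text
clock: 7.9
tool_pos: [0.6334, 0.0704, 0.1278]
orientation: [179.6, -0.1, 89.9]
force: [-0.1, 0.4, -0.3]
opening: 0.048
```

```bash
python3 - <<'E'
from h import *
goal([.6255,-.0965,.12])
s=snap('wrist','w6')
E
```

```text
clock 7.90 tcp [0.6334 0.0704 0.1278] [ 1.796e+02 -1.200e-01  8.991e+01] F [-0.1  0.4 -0.3] op 0.048
move [-1.113 -0.051  0.049  0.007 -0.002 -0.002]
```

View pics/w6.png

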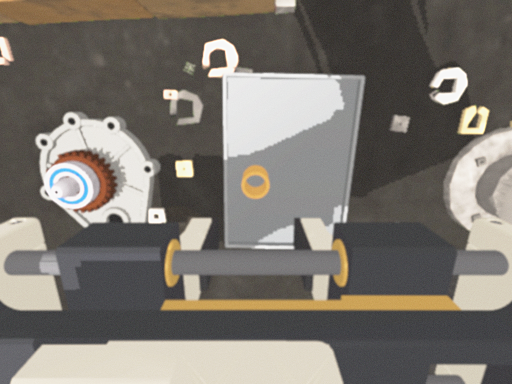

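Request:
{"method": "drive_tool", "body": {
  "moves": [
    [-0.33, 0, 0, 0, 0, 0],
    [-0.66, 0, 0, 0.003, 0, 0],
    [-0.9, -0.03, 0, 0.007, 0, 0],
    [-1.0, -0.05, 0, 0.007, 0, 0],
    [-1.0, -0.05, 0, 0.007, 0, 0]
  ],
  "fingers": 0.5
}}

```text
clock: 8.45
tool_pos: [0.623, -0.082, 0.1242]
orientation: [-179.7, -0.1, 89.7]
force: [-0.6, -0.5, -0.1]
opening: 0.066
```

```bash
python3 - <<'E'
from h import *
goal([.6255,-.0965,.047])
s=snap('wrist','x');cv2.imwrite('pics/w7.png',cv2.resize(s['pixels'][120:240,180:320,::-1],None,fx=5,fy=5,interpolation=cv2.INTER_CUBIC))
import pickle; pickle.dump(s,open('s7.pkl','wb'))
E
```

```text
clock 8.45 tcp [ 0.623  -0.082   0.1242] [-1.7966e+02 -8.0000e-02  8.9710e+01] F [-0.6 -0.5 -0.1] op 0.066
move [-0.098  0.02   0.514 -0.006 -0.001 -0.005]
```

View pics/w7.png

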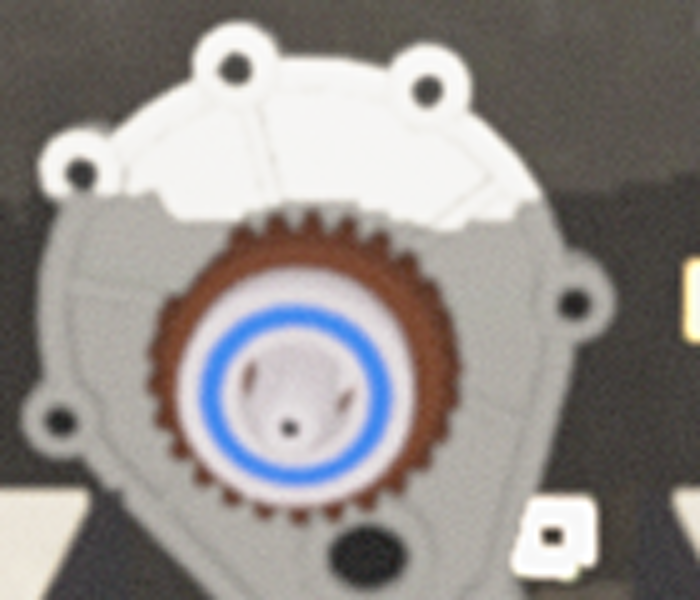

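```bash
python3 - <<'E'
from h import *
import pickle
s=pickle.load(open('s7.pkl','rb'))
f=5
for n,c,z in [('brg',(296,396),.056),('tip',(290,428),.071),('gear',(306,365),.044)]:
    print(n,unproj(s,(c[0]+.5)/f-.5+180,(c[1]+.5)/f-.5+120,z).round(4))
E
```

```text
brg [ 0.6252 -0.0963  0.056 ]
tip [ 0.6257 -0.0964  0.071 ]
gear [ 0.6233 -0.095   0.044 ]
```

Request:
{"method": "drive_tool", "body": {
  "moves": [
    [-0.05, 0.01, 0, -0.003, 0, -0.005],
    [-0.098, 0.02, 0.05, -0.006, 0, -0.005],
    [-0.098, 0.02, 0.25, -0.006, 0, -0.005],
    [-0.098, 0.02, 0.42, -0.006, 0, -0.005],
    [-0.098, 0.02, 0.5, -0.006, 0, -0.005],
    [-0.098, 0.02, 0.515, -0.006, 0, -0.005],
    [-0.098, 0.02, 0.515, -0.006, 0, -0.005],
    [-0.098, 0.02, 0.515, -0.006, 0, -0.005]
  ]
}}

```text
clock: 9.3
tool_pos: [0.627, -0.0951, 0.0483]
orientation: [179.8, -0.1, 90.1]
force: [0.8, -0.4, 0.6]
opening: 0.0658
```

Request:
{"method": "drive_tool", "body": {
  "moves": [
    [-0.008, -0.008, 0.006, 0.003, 0, 0],
    [-0.008, -0.008, 0.006, 0.003, 0, 0],
    [-0.008, -0.008, 0.006, 0.003, 0, 0],
    [-0.008, -0.008, 0.006, 0.003, 0, 0],
    [-0.008, -0.008, 0.006, 0.003, 0, 0],
    [-0.008, -0.008, 0.006, 0.003, 0, 0],
    [-0.008, -0.008, 0.006, 0.003, 0, 0],
    [-0.008, -0.008, 0.006, 0.003, 0, 0]
  ],
  "fingers": -1
}}

```text
clock: 10.1
tool_pos: [0.626, -0.0963, 0.0477]
orientation: [180.0, -0.1, 90.1]
force: [-1.4, 0.6, 5.1]
opening: 0.0401
```

Request:
{"method": "drive_tool", "body": {
  "moves": [
    [0, 0, 0, 0, 0, 0],
    [0, 0, -0.05, 0, 0, 0],
    [0, 0, -0.2, 0, 0, 0],
    [0, 0, -0.4, 0, 0, 0],
    [0, 0, -0.6, 0, 0, 0],
    [0, 0, -0.6, 0, 0, 0]
  ]
}}

```text
clock: 10.7
tool_pos: [0.6286, -0.0965, 0.1426]
orientation: [179.6, -0.1, 90.1]
force: [-0.1, -0.7, 0.0]
opening: 0.0403
```

```bash
python3 - <<'E'
from h import *
goal([.57,.07,.13])
s=snap('wrist','w8')
E
```

```text
clock 10.70 tcp [ 0.6286 -0.0965  0.1426] [ 1.7957e+02 -8.0000e-02  9.0150e+01] F [-0.1 -0.7  0. ] op 0.0403
move [ 1.111e+00 -3.880e-01  8.300e-02  7.000e-03 -1.000e-03  2.000e-03]
```

View pics/w8.png

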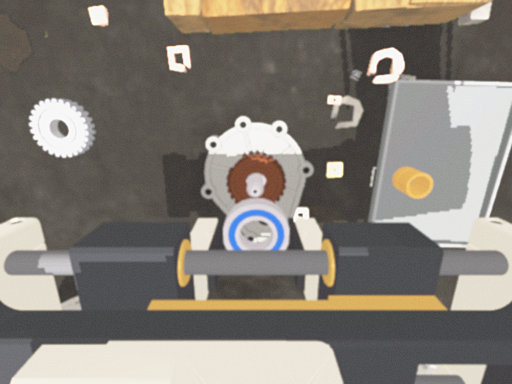

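Request:
{"method": "drive_tool", "body": {
  "moves": [
    [0.3, -0.1, 0.03, 0.003, 0, 0],
    [0.6, -0.2, 0.06, 0.007, 0, 0],
    [0.9, -0.32, 0.08, 0.007, 0, 0],
    [1.0, -0.39, 0.08, 0.007, 0, 0],
    [1.0, -0.39, 0.08, 0.007, 0, 0]
  ]
}}

```text
clock: 11.25
tool_pos: [0.5667, 0.0556, 0.1274]
orientation: [-179.7, -0.1, 90.3]
force: [0.6, -0.1, 0.2]
opening: 0.0402
```

```bash
python3 - <<'E'
from h import *
goal([.57,.07,.0135])
E
```

```text
clock 11.25 tcp [0.5667 0.0556 0.1274] [-1.7974e+02 -1.0000e-01  9.0280e+01] F [ 0.6 -0.1  0.2] op 0.0402
move [ 0.095  0.026  0.759 -0.004 -0.002  0.005]
```

Request:
{"method": "drive_tool", "body": {
  "moves": [
    [0.05, 0.02, 0.1, -0.003, 0, 0],
    [0.095, 0.02, 0.35, -0.004, 0, 0],
    [0.095, 0.02, 0.6, -0.004, 0, 0],
    [0.095, 0.02, 0.7, -0.004, 0, 0],
    [0.095, 0.02, 0.74, -0.004, 0, 0],
    [0.095, 0.02, 0.755, -0.004, 0, 0],
    [0.095, 0.02, 0.755, -0.004, 0, 0],
    [0.095, 0.02, 0.755, -0.004, 0, 0]
  ]
}}

```text
clock: 12.05
tool_pos: [0.5674, 0.0687, 0.0175]
orientation: [-179.8, 0.0, 90.3]
force: [-20.6, 2.8, 47.0]
opening: 0.0401
```

Request:
{"method": "drive_tool", "body": {
  "moves": [
    [0, 0, -0.1, 0, 0, 0],
    [0, 0, -0.3, 0, 0, 0],
    [0, 0, -0.5, 0, 0, 0],
    [0, 0, -0.5, 0, 0, 0]
  ]
}}

```text
clock: 12.45
tool_pos: [0.5702, 0.0688, 0.0963]
orientation: [179.8, -0.1, 90.3]
force: [1.6, -0.2, -0.5]
opening: 0.0405
```

```bash
python3 - <<'E'
from h import *
goal([.57,.07,.0135])
s=snap('wrist','w9'); s=snap('side','x'); im=s['pixels'][:,:,::-1]; cv2.imwrite('pics/side5.png',cv2.resize(im[150:250,180:290],None,fx=6,fy=6,interpolation=cv2.INTER_CUBIC))
s=snap('top','x'); im=s['pixels'][:,:,::-1]; cv2.imwrite('pics/top5.png',im)
E
```

```text
clock 12.45 tcp [0.5702 0.0688 0.0963] [ 1.7984e+02 -1.0000e-01  9.0280e+01] F [ 1.6 -0.2 -0.5] op 0.0405
move [ 0.007 -0.003  0.552  0.003 -0.002  0.005]
```

View pics/w9.png

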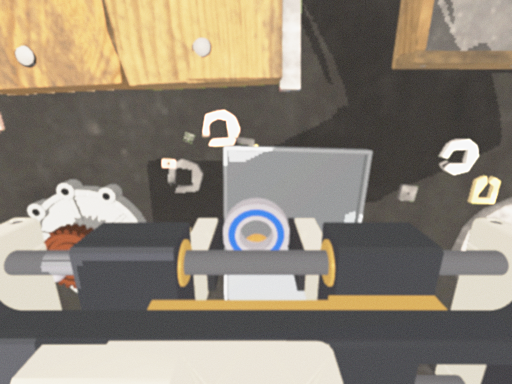

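View pics/side5.png

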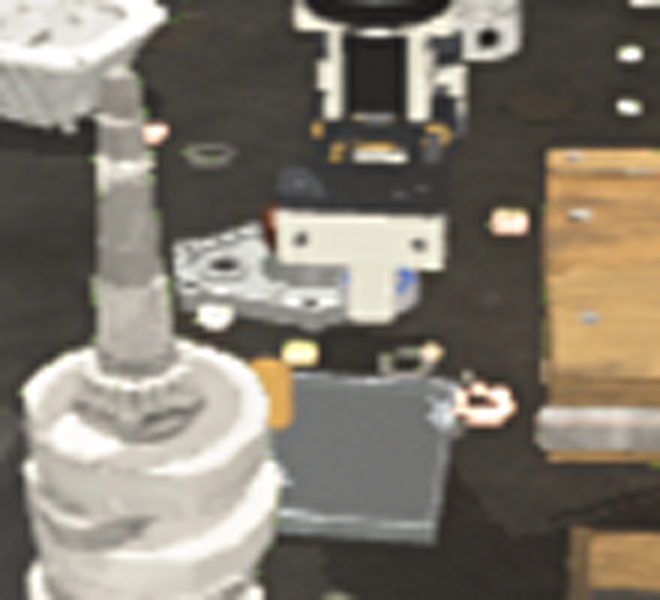

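View pics/top5.png

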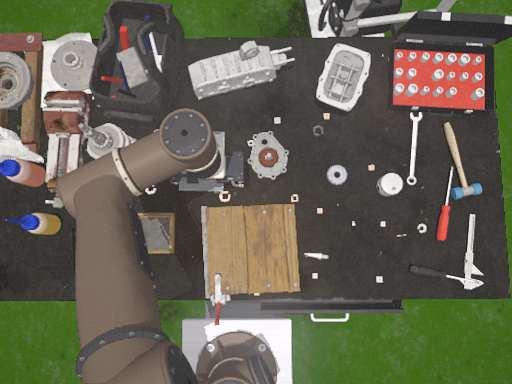

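```bash
python3 - <<'E'
from h import *
s=snap('wrist','x')
for u,v in [(223,147),(371,150)]: print(unproj(s,u,v,.02).round(4))
import pickle
for z in (.086,.098,.105):print(z,unproj(s,258,239,z))
t=snap('side'); print(proj(t,[[.631,.07,.025],[.631,.07,.01],[.631,.07,.04]]))
p=pickle.load(open('s7.pkl','rb'))
s=snap('wrist','x'); cv2.imwrite('pics/w9c.png',cv2.resize(s['pixels'][130:290,180:340,::-1],None,fx=4,fy=4,interpolation=cv2.INTER_CUBIC))
E
```

```text
[0.524  0.0406 0.02  ]
[0.5263 0.1681 0.02  ]
0.086 [0.5769517  0.07040497 0.086     ]
0.098 [0.57064484 0.07027623 0.098     ]
0.105 [0.56696583 0.07020113 0.105     ]
[[222.74882955 215.20112194]
 [222.87264318 218.99302512]
 [222.62372089 211.36044017]]
```

View pics/w9c.png

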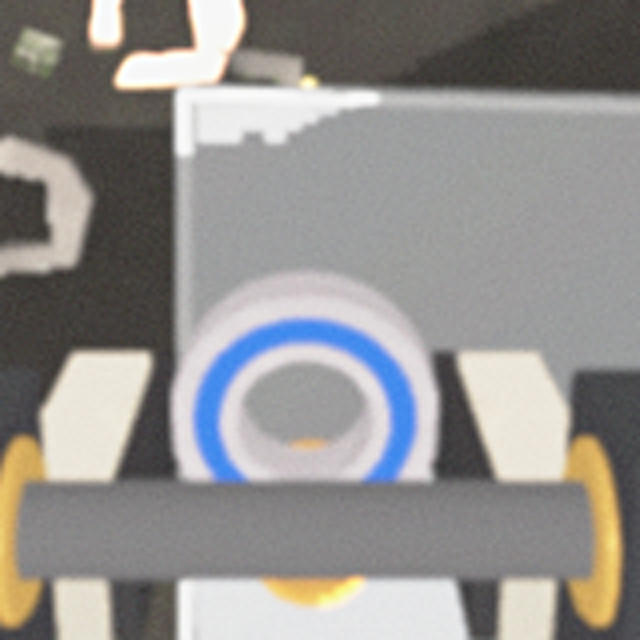

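Request:
{"method": "drive_tool", "body": {
  "moves": [
    [0.1, -0.01, 0.05, 0, 0, 0],
    [0.22, -0.02, 0.2, 0.002, 0, 0.005],
    [0.235, -0.02, 0.4, 0.002, 0, 0.005],
    [0.235, -0.02, 0.48, 0.002, 0, 0.005],
    [0.235, -0.02, 0.52, 0.002, 0, 0.005],
    [0.235, -0.02, 0.52, 0.002, 0, 0.005]
  ]
}}

```text
clock: 13.35
tool_pos: [0.563, 0.1034, 0.013]
orientation: [-179.5, 0.1, 90.0]
force: [0.2, -0.0, -0.1]
opening: 0.0404
```

```bash
python3 - <<'E'
from h import *
goal([.568,.103,.0135])
s=snap('side','x'); im=s['pixels'][:,:,::-1]; cv2.imwrite('pics/side6.png',cv2.resize(im[20:320,130:330],None,fx=2,fy=2))
E
```

```text
clock 13.35 tcp [0.563  0.1034 0.013 ] [-1.7951e+02  1.1000e-01  8.9990e+01] F [ 0.2 -0.  -0.1] op 0.0404
move [-0.002  0.033 -0.003 -0.008  0.002 -0.   ]
```

View pics/side6.png

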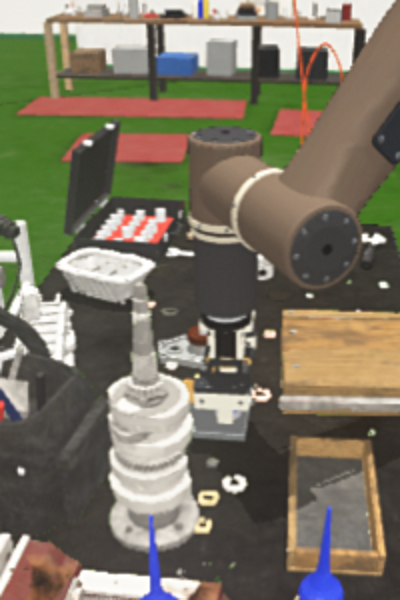

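Request:
{"method": "drive_tool", "body": {
  "moves": [
    [0, 0.03, 0.006, -0.008, 0, 0],
    [0, 0.03, 0.01, -0.008, 0, 0],
    [0, 0.03, 0.01, -0.008, 0, 0],
    [0, 0.03, 0.01, -0.008, 0, 0]
  ]
}}

```text
clock: 13.8
tool_pos: [0.5686, 0.1033, 0.0126]
orientation: [179.9, 0.1, 90.0]
force: [-2.1, 0.3, 5.6]
opening: 0.0401
```

Request:
{"method": "drive_tool", "body": {
  "moves": [
    [0, 0, 0, 0, 0, 0],
    [0, 0, 0, 0, 0, 0],
    [0, 0, 0, 0, 0, 0],
    [0, 0, 0, 0, 0, 0],
    [0, 0, -0.01, 0, 0, 0]
  ],
  "fingers": 0.35
}}

```text
clock: 14.3
tool_pos: [0.5684, 0.1032, 0.0138]
orientation: [179.9, 0.1, 90.0]
force: [0.5, -0.6, -0.5]
opening: 0.0591
```

Request:
{"method": "drive_tool", "body": {
  "moves": [
    [0, 0, -0.1, 0, 0, 0],
    [0, 0, -0.3, 0, 0, 0],
    [0, 0, -0.6, 0, 0, 0],
    [0, 0, -0.75, 0, 0, 0],
    [0, 0, -0.75, 0, 0, 0]
  ]
}}

```text
clock: 14.8
tool_pos: [0.5705, 0.1043, 0.1305]
orientation: [179.5, -0.1, 90.0]
force: [-0.4, -0.8, 0.3]
opening: 0.0591
```

```bash
python3 - <<'E'
from h import *
goal([.6255,-.0965,.13])
s=snap('wrist','w10')
E
```

```text
clock 14.80 tcp [0.5705 0.1043 0.1305] [ 1.7954e+02 -7.0000e-02  9.0000e+01] F [-0.4 -0.8  0.3] op 0.0591
move [-1.339e+00  3.670e-01  5.000e-03  8.000e-03 -1.000e-03  0.000e+00]
```

View pics/w10.png

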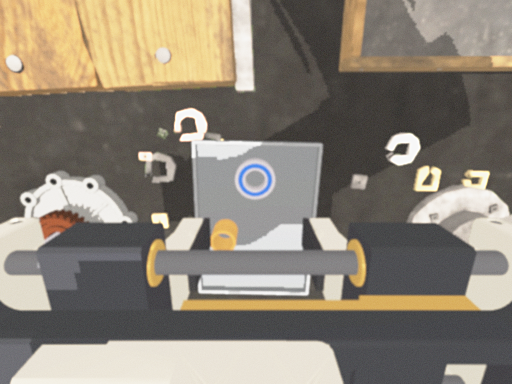

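Request:
{"method": "drive_tool", "body": {
  "moves": [
    [-0.3, 0.08, 0, 0.004, 0, 0],
    [-0.6, 0.16, 0, 0.008, 0, 0],
    [-0.85, 0.24, 0, 0.008, 0, 0],
    [-1.0, 0.3, 0, 0.008, 0, 0],
    [-1.0, 0.3, 0, 0.008, 0, 0]
  ],
  "fingers": 1
}}

```text
clock: 15.35
tool_pos: [0.614, -0.049, 0.1268]
orientation: [-179.7, 0.0, 89.8]
force: [-0.4, -0.1, -0.5]
opening: 0.0868
```

```bash
python3 - <<'E'
from h import *
goal([.6255,-.0965,.11])
E
```

```text
clock 15.35 tcp [ 0.614  -0.049   0.1268] [-1.7967e+02  2.0000e-02  8.9780e+01] F [-0.4 -0.1 -0.5] op 0.0868
move [-0.317  0.079  0.111 -0.005  0.    -0.004]
```

Request:
{"method": "drive_tool", "body": {
  "moves": [
    [-0.15, 0.04, 0.03, -0.003, 0, -0.004],
    [-0.28, 0.075, 0.08, -0.005, 0, -0.004],
    [-0.317, 0.079, 0.11, -0.005, 0, -0.004],
    [-0.317, 0.079, 0.11, -0.005, 0, -0.004],
    [-0.317, 0.079, 0.11, -0.005, 0, -0.004]
  ]
}}

```text
clock: 15.85
tool_pos: [0.6252, -0.0959, 0.1098]
orientation: [-179.9, 0.0, 90.0]
force: [-0.3, 0.6, 1.2]
opening: 0.0875
```

```bash
python3 - <<'E'
from h import *
goal([.6255,-.0965,.027])
s=snap('wrist','x');cv2.imwrite('pics/w11.png',cv2.resize(s['pixels'][100:260,160:360,::-1],None,fx=4,fy=4,interpolation=cv2.INTER_CUBIC))
import pickle; pickle.dump(s,open('s11.pkl','wb'))
E
```

```text
clock 15.85 tcp [ 0.6252 -0.0959  0.1098] [-1.7992e+02  2.0000e-02  9.0030e+01] F [-0.3  0.6  1.2] op 0.0875
move [-0.004  0.003  0.552 -0.001  0.     0.001]
```

View pics/w11.png

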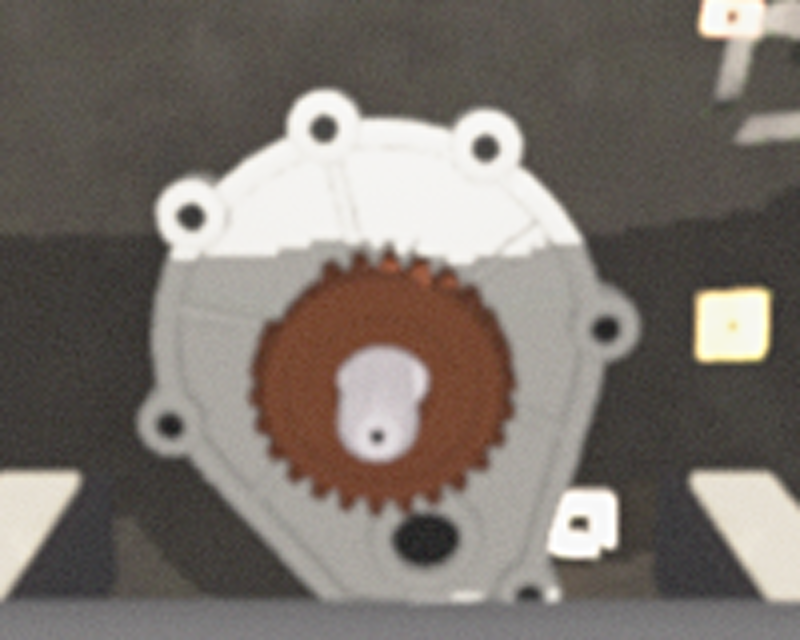

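Request:
{"method": "drive_tool", "body": {
  "moves": [
    [0, 0, 0.15, 0, 0, 0],
    [0, 0, 0.33, 0, 0, 0],
    [0, 0, 0.46, 0, 0, 0],
    [0, 0, 0.53, 0, 0, 0],
    [0, 0, 0.55, 0, 0, 0],
    [0, 0, 0.55, 0, 0, 0]
  ]
}}

```text
clock: 16.5
tool_pos: [0.6257, -0.0953, 0.0281]
orientation: [-180.0, 0.0, 90.1]
force: [-0.1, -0.3, 1.0]
opening: 0.0876
```

Request:
{"method": "drive_tool", "body": {
  "moves": [
    [0, -0.005, 0, 0, 0, 0],
    [0, -0.01, 0, 0, 0, 0],
    [0, -0.01, 0, 0, 0, 0],
    [0, -0.01, 0, 0, 0, 0],
    [0, -0.01, 0, 0, 0, 0],
    [0, -0.01, 0, 0, 0, 0],
    [0, -0.01, 0, 0, 0, 0]
  ],
  "fingers": -1
}}

```text
clock: 17.2
tool_pos: [0.6244, -0.0954, 0.0285]
orientation: [180.0, 0.0, 90.1]
force: [-2.1, -0.1, 4.7]
opening: 0.0577
```

Request:
{"method": "drive_tool", "body": {
  "moves": [
    [0, 0, 0, 0, 0, 0],
    [0, 0, -0.05, 0, 0, 0],
    [0, 0, -0.2, 0, 0, 0],
    [0, 0, -0.4, 0, 0, 0],
    [0, 0, -0.7, 0, 0, 0],
    [0, 0, -0.8, 0, 0, 0],
    [0, 0, -0.8, 0, 0, 0]
  ]
}}

```text
clock: 17.9
tool_pos: [0.6261, -0.0952, 0.1519]
orientation: [179.7, 0.0, 90.1]
force: [0.6, -0.1, -2.1]
opening: 0.0578
```

```bash
python3 - <<'E'
from h import *
goal([.403,.27,.14])
s=snap('wrist','w12')
t=snap('top','x'); s=snap('side')
# bottle tip / base
for z in (0,): print(unproj(t,45,225,.1), unproj(s,289,365,0))
b=unproj(s,289,368,0)
for z in (.2,.25,.3,.35): print(z,proj(s,[b[0],b[1],z]),proj(t,[b[0],b[1],z]))
E
```

```text
clock 17.90 tcp [ 0.6261 -0.0952  0.1519] [179.68   0.    90.12] F [ 0.6 -0.1 -2.1] op 0.0578
move [ 2.438e+00 -1.483e+00  7.100e-02  5.000e-03  0.000e+00  2.000e-03]
[0.42462402 0.52956253 0.1       ] [0.42180131 0.57297067 0.        ]
0.2 [[296.538632  299.2140673]] [[  6.43615683 224.33310531]]
0.25 [[298.79368772 278.30448281]] [[ -5.27574709 223.33856988]]
0.3 [[301.22928548 255.54718614]] [[-18.12203011 222.24724303]]
0.35 [[303.865124   230.71358825]] [[-32.27547746 221.04430601]]
```

View pics/w12.png

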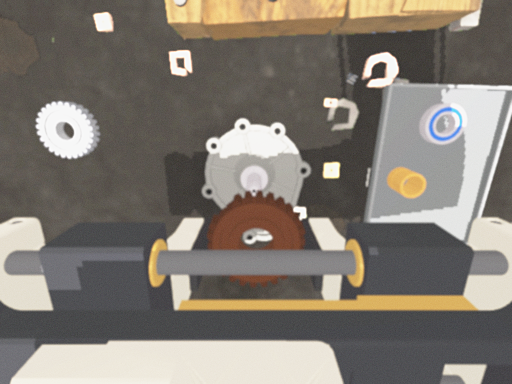

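Request:
{"method": "drive_tool", "body": {
  "moves": [
    [0.27, -0.16, 0, 0.003, 0, 0],
    [0.54, -0.33, 0, 0.005, 0, 0],
    [0.81, -0.5, 0, 0.005, 0, 0],
    [1.0, -0.61, 0, 0.005, 0, 0],
    [1.0, -0.61, 0, 0.005, 0, 0]
  ]
}}

```text
clock: 18.55
tool_pos: [0.5291, 0.057, 0.1462]
orientation: [-179.4, 0.0, 90.3]
force: [1.0, -0.2, -1.4]
opening: 0.058
```

Request:
{"method": "drive_tool", "body": {
  "moves": [
    [0.27, -0.16, 0, 0, 0, 0],
    [0.54, -0.33, 0, 0, 0, 0],
    [0.81, -0.5, 0, 0, 0, 0],
    [1.0, -0.61, 0, 0, 0, 0],
    [1.0, -0.61, 0, 0, 0, 0]
  ]
}}

```text
clock: 19.05
tool_pos: [0.4353, 0.2087, 0.1461]
orientation: [-179.4, 0.1, 90.5]
force: [0.7, -0.3, -2.0]
opening: 0.0578
```

```bash
python3 - <<'E'
from h import *
goal([.403,.29,.14])
s=snap('side','side7');s=snap('wrist','w13')
E
```

```text
clock 19.05 tcp [0.4353 0.2087 0.1461] [-1.7938e+02  7.0000e-02  9.0450e+01] F [ 0.7 -0.3 -2. ] op 0.0578
move [ 0.544 -0.211  0.043 -0.01   0.001  0.008]
```

View pics/side7.png

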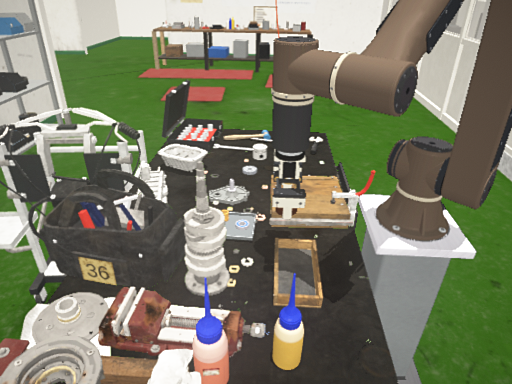

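View pics/w13.png

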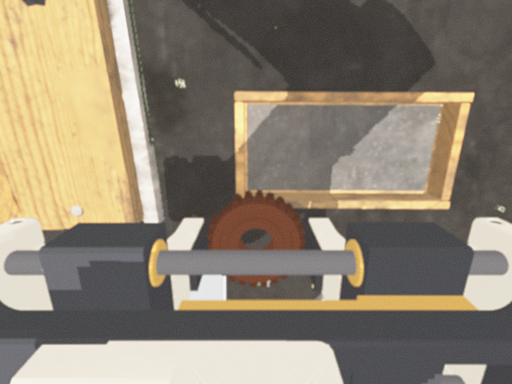

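```bash
python3 - <<'E'
from h import *
s=snap('wrist')
P=[unproj(s,u,v,.036) for u,v in [(235,92),(474,94),(450,208),(237,208)]]
print(np.round(P,3),np.mean(P,0))
E
```

```text
[[0.346 0.187 0.036]
 [0.347 0.414 0.036]
 [0.462 0.415 0.036]
 [0.463 0.187 0.036]] [0.40438749 0.30065601 0.036     ]
```

Request:
{"method": "drive_tool", "body": {
  "moves": [
    [0.27, -0.1, 0, -0.005, 0, 0.004],
    [0.5, -0.19, 0, -0.01, 0, 0.008],
    [0.555, -0.205, 0.05, -0.01, 0, 0.008],
    [0.555, -0.205, 0.25, -0.01, 0, 0.008],
    [0.555, -0.205, 0.4, -0.01, 0, 0.008],
    [0.555, -0.205, 0.4, -0.01, 0, 0.008]
  ]
}}

```text
clock: 19.8
tool_pos: [0.4039, 0.2859, 0.083]
orientation: [-179.7, 0.4, 89.7]
force: [-0.3, -0.8, -1.8]
opening: 0.0584
```

```bash
python3 - <<'E'
from h import *
goal([.404,.292,.01])
s=snap('wrist','w14')
E
```

```text
clock 19.80 tcp [0.4039 0.2859 0.083 ] [-179.73    0.43   89.69] F [-0.3 -0.8 -1.8] op 0.0584
move [ 0.044  0.003  0.487 -0.005  0.007 -0.005]
```

View pics/w14.png

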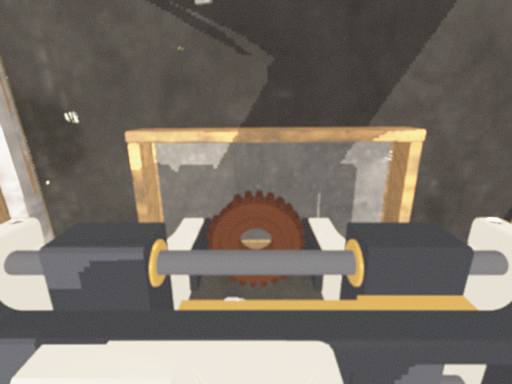

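Request:
{"method": "drive_tool", "body": {
  "moves": [
    [0.03, 0, 0.1, -0.005, 0.007, -0.005],
    [0.03, 0, 0.25, -0.005, 0.007, -0.005],
    [0.03, 0, 0.38, -0.005, 0.007, -0.005],
    [0.03, 0, 0.45, -0.005, 0.007, -0.005],
    [0.03, 0, 0.48, -0.005, 0.007, -0.005],
    [0.03, 0, 0.5, -0.005, 0.007, -0.005],
    [0.03, 0, 0.5, -0.005, 0.007, -0.005]
  ]
}}

```text
clock: 20.55
tool_pos: [0.405, 0.2913, 0.0103]
orientation: [179.8, -0.1, 90.0]
force: [-0.1, 0.2, -1.8]
opening: 0.0579
```

Request:
{"method": "drive_tool", "body": {
  "moves": [
    [0, 0, 0.01, 0, 0, 0],
    [0, 0, 0.01, 0, 0, 0]
  ]
}}

```text
clock: 20.75
tool_pos: [0.4052, 0.2917, 0.0093]
orientation: [179.8, -0.2, 90.0]
force: [0.1, 0.2, -1.4]
opening: 0.0579
```

Request:
{"method": "drive_tool", "body": {
  "moves": [
    [0, 0, 0.01, 0.003, 0.003, 0],
    [0, 0, 0.022, 0.003, 0.003, 0],
    [0, 0, 0.022, 0.003, 0.003, 0]
  ]
}}

```text
clock: 21.05
tool_pos: [0.4055, 0.292, 0.0065]
orientation: [180.0, -0.4, 90.0]
force: [-0.8, -0.3, 3.6]
opening: 0.0578
```

Request:
{"method": "drive_tool", "body": {
  "moves": [
    [0, 0, 0, 0, 0, 0],
    [0, 0, 0, 0, 0, 0],
    [0, 0, 0, 0, 0, 0],
    [0, 0, 0, 0, 0, 0],
    [0, 0, -0.01, 0, 0, 0]
  ],
  "fingers": 0.9
}}

```text
clock: 21.55
tool_pos: [0.4053, 0.2918, 0.0078]
orientation: [180.0, -0.4, 90.0]
force: [-0.4, -0.2, 0.2]
opening: 0.083
```

Request:
{"method": "drive_tool", "body": {
  "moves": [
    [0, 0, -0.1, 0, 0, 0],
    [0, 0, -0.3, 0, 0, 0],
    [0, 0, -0.6, 0, 0, 0],
    [0, 0, -0.9, 0, 0, 0],
    [0, 0, -1.0, 0, 0, 0],
    [0, 0, -1.0, 0, 0, 0]
  ]
}}

```text
clock: 22.15
tool_pos: [0.4061, 0.292, 0.1608]
orientation: [179.8, -0.6, 90.0]
force: [0.2, -0.2, 0.1]
opening: 0.0835
```

```bash
python3 - <<'E'
from h import *
goal([.575,-.302,.15])
s=snap('wrist','w15')
E
```

```text
clock 22.15 tcp [0.4061 0.292  0.1608] [179.8   -0.6   90.05] F [ 0.2 -0.2  0.1] op 0.0835
move [-3.961e+00  1.122e+00  3.400e-02  3.000e-03 -1.000e-02  1.000e-03]
```

View pics/w15.png

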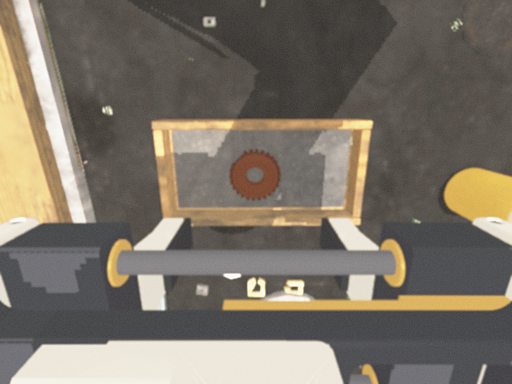

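Request:
{"method": "drive_tool", "body": {
  "moves": [
    [-0.3, 0.08, 0, 0.003, -0.005, 0],
    [-0.6, 0.17, 0, 0.003, -0.01, 0],
    [-0.9, 0.25, 0, 0.003, -0.01, 0],
    [-1.0, 0.28, 0, 0.003, -0.01, 0]
  ],
  "fingers": 1
}}

```text
clock: 22.6
tool_pos: [0.4463, 0.1374, 0.1559]
orientation: [-179.7, 0.3, 89.9]
force: [0.2, -0.1, 0.9]
opening: 0.0878
```

Request:
{"method": "drive_tool", "body": {
  "moves": [
    [-0.3, 0.08, 0, 0, 0, 0],
    [-0.6, 0.17, 0, 0, 0, 0],
    [-0.9, 0.25, 0, 0, 0, 0],
    [-1.0, 0.28, 0, 0, 0, 0]
  ]
}}

```text
clock: 23.0
tool_pos: [0.4872, -0.0161, 0.1546]
orientation: [-179.5, 0.3, 89.7]
force: [0.0, 0.0, 0.1]
opening: 0.0875
```

Request:
{"method": "drive_tool", "body": {
  "moves": [
    [-0.3, 0.08, 0, 0, 0, 0],
    [-0.6, 0.17, 0, 0, 0, 0],
    [-0.9, 0.25, 0, 0, 0, 0],
    [-1.0, 0.28, 0, 0, 0, 0]
  ]
}}

```text
clock: 23.4
tool_pos: [0.5279, -0.1695, 0.1529]
orientation: [-179.3, 0.3, 89.6]
force: [-0.8, 0.4, -0.7]
opening: 0.0876
```

```bash
python3 - <<'E'
from h import *
goal([.575,-.302,.13])
E
```

```text
clock 23.40 tcp [ 0.5279 -0.1695  0.1529] [-179.31    0.34   89.59] F [-0.8  0.4 -0.7] op 0.0876
move [-0.88   0.322  0.154 -0.011  0.006 -0.007]
```

Request:
{"method": "drive_tool", "body": {
  "moves": [
    [-0.28, 0.1, 0.05, -0.005, 0.003, -0.004],
    [-0.56, 0.2, 0.1, -0.011, 0.006, -0.007],
    [-0.8, 0.29, 0.15, -0.011, 0.006, -0.007],
    [-0.88, 0.322, 0.154, -0.011, 0.006, -0.007],
    [-0.88, 0.322, 0.154, -0.011, 0.006, -0.007],
    [-0.88, 0.322, 0.154, -0.011, 0.006, -0.007]
  ]
}}

```text
clock: 24.0
tool_pos: [0.5741, -0.3013, 0.1288]
orientation: [-179.9, -0.1, 90.0]
force: [0.4, 0.4, -0.0]
opening: 0.0877
```

```bash
python3 - <<'E'
from h import *
goal([.575,-.302,.004])
s=snap('wrist','w16');cv2.imwrite('pics/w16.png',cv2.resize(s['pixels'][100:260,160:360,::-1],None,fx=4,fy=4,interpolation=cv2.INTER_CUBIC))
import pickle; pickle.dump(s,open('s16.pkl','wb'))
E
```

```text
clock 24.00 tcp [ 0.5741 -0.3013  0.1288] [-1.7986e+02 -6.0000e-02  8.9980e+01] F [ 0.4  0.4 -0. ] op 0.0877
move [-0.006  0.008  0.832 -0.002 -0.001 -0.   ]
```

View pics/w16.png

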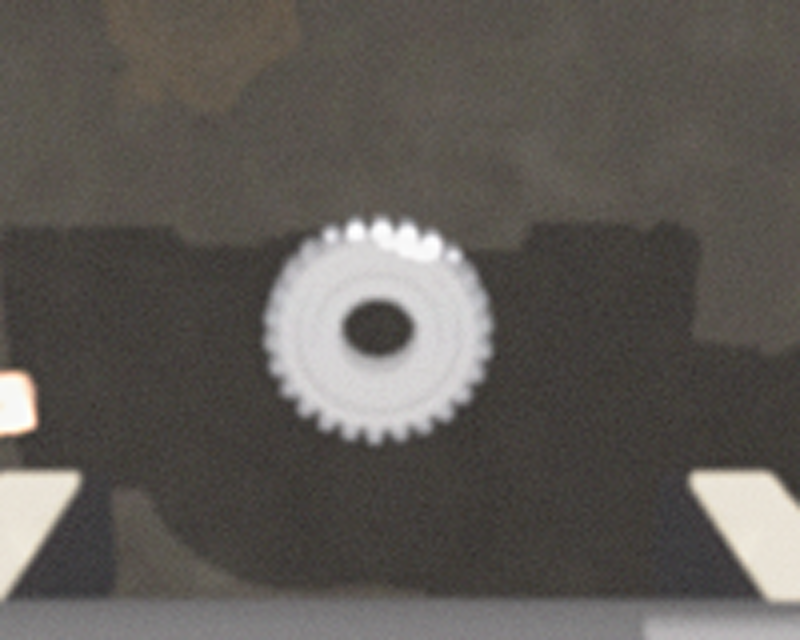

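```bash
python3 - <<'E'
from h import *
import pickle
s=pickle.load(open('s16.pkl','rb')); f=4
for c in [(378,333),(379,328)]: print(unproj(s,(c[0]+.5)/f-.5+160,(c[1]+.5)/f-.5+100,.014).round(4))
E
```

```text
[ 0.5753 -0.3021  0.014 ]
[ 0.5739 -0.3018  0.014 ]
```

Request:
{"method": "drive_tool", "body": {
  "moves": [
    [-0.005, 0.005, 0.2, 0, 0, 0],
    [-0.005, 0.005, 0.45, 0, 0, 0],
    [-0.005, 0.005, 0.65, 0, 0, 0],
    [-0.005, 0.005, 0.76, 0, 0, 0],
    [-0.005, 0.005, 0.8, 0, 0, 0],
    [-0.005, 0.005, 0.82, 0, 0, 0],
    [-0.005, 0.005, 0.82, 0, 0, 0]
  ]
}}

```text
clock: 24.75
tool_pos: [0.5755, -0.3011, 0.0074]
orientation: [-180.0, -0.0, 90.1]
force: [-0.3, 0.3, 0.5]
opening: 0.0878
```

```bash
python3 - <<'E'
from h import *
goal([.575,-.302,.005])
E
```

```text
clock 24.75 tcp [ 0.5755 -0.3011  0.0074] [-1.7997e+02 -3.0000e-02  9.0090e+01] F [-0.3  0.3  0.5] op 0.0878
move [-0.006 -0.004  0.016 -0.    -0.001  0.001]
```

Request:
{"method": "drive_tool", "body": {
  "moves": [
    [-0.006, -0.004, 0.014, 0, 0, 0],
    [-0.006, -0.004, 0.014, 0, 0, 0],
    [-0.006, -0.004, 0.014, 0, 0, 0],
    [-0.006, -0.004, 0.014, 0, 0, 0],
    [-0.006, -0.004, 0.014, 0, 0, 0],
    [-0.006, -0.004, 0.014, 0, 0, 0],
    [-0.006, -0.004, 0.014, 0, 0, 0],
    [-0.006, -0.004, 0.014, 0, 0, 0]
  ],
  "fingers": -1
}}

```text
clock: 25.55
tool_pos: [0.5751, -0.3021, 0.0057]
orientation: [-180.0, -0.0, 90.1]
force: [-0.3, 0.2, 5.7]
opening: 0.0588
```

Request:
{"method": "drive_tool", "body": {
  "moves": [
    [0, 0, 0, 0, 0, 0],
    [0, 0, -0.1, 0, 0, 0],
    [0, 0, -0.3, 0, 0, 0],
    [0, 0, -0.6, 0, 0, 0],
    [0, 0, -0.8, 0, 0, 0],
    [0, 0, -0.8, 0, 0, 0]
  ]
}}

```text
clock: 26.15
tool_pos: [0.5778, -0.303, 0.1317]
orientation: [179.5, 0.1, 90.1]
force: [-0.0, -0.1, -2.4]
opening: 0.0591
```

```bash
python3 - <<'E'
from h import *
goal([.625,-.0965,.13])
s=snap('wrist','w17')
import pickle; pickle.dump(s,open('s17.pkl','wb'))
print('grip proj', proj(s,sensors.get_obs()['tool_pos']+np.array([0,0,.009])))
E
```

```text
clock 26.15 tcp [ 0.5778 -0.303   0.1317] [1.7954e+02 1.3000e-01 9.0130e+01] F [-0.  -0.1 -2.4] op 0.0591
move [1.376 0.318 0.011 0.008 0.002 0.002]
grip proj [[255.56333139 232.11150532]]
```

View pics/w17.png

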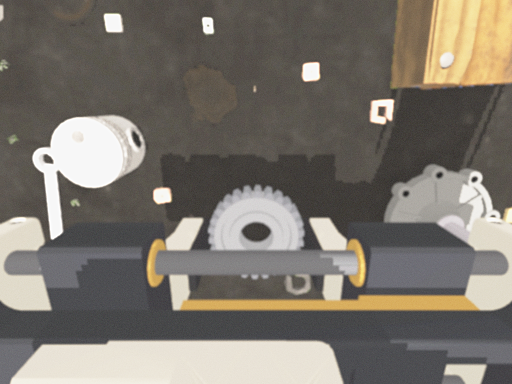

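Request:
{"method": "drive_tool", "body": {
  "moves": [
    [0.3, 0.07, 0, 0.004, 0, 0],
    [0.6, 0.14, 0, 0.008, 0, 0],
    [0.9, 0.21, 0, 0.008, 0, 0],
    [1.0, 0.24, 0, 0.008, 0, 0],
    [1.0, 0.24, 0, 0.008, 0, 0]
  ]
}}

```text
clock: 26.7
tool_pos: [0.6119, -0.1498, 0.1276]
orientation: [-179.7, 0.0, 90.3]
force: [-0.5, 0.6, -2.1]
opening: 0.0588
```

```bash
python3 - <<'E'
from h import *
goal([.6255,-.0965,.1])
E
```

```text
clock 26.70 tcp [ 0.6119 -0.1498  0.1276] [-1.7967e+02  1.0000e-02  9.0260e+01] F [-0.5  0.6 -2.1] op 0.0588
move [ 0.355  0.093  0.184 -0.006  0.     0.004]
```

Request:
{"method": "drive_tool", "body": {
  "moves": [
    [0.2, 0.05, 0.03, -0.003, 0, 0.004],
    [0.33, 0.09, 0.1, -0.006, 0, 0.004],
    [0.36, 0.093, 0.16, -0.006, 0, 0.004],
    [0.36, 0.093, 0.18, -0.006, 0, 0.004],
    [0.36, 0.093, 0.18, -0.006, 0, 0.004],
    [0.36, 0.093, 0.18, -0.006, 0, 0.004]
  ]
}}

```text
clock: 27.3
tool_pos: [0.6253, -0.0969, 0.1006]
orientation: [180.0, 0.0, 90.0]
force: [0.0, 0.1, -2.1]
opening: 0.0588
```

```bash
python3 - <<'E'
from h import *
goal([.6255,-.0965,.038])
s=snap('wrist','x');cv2.imwrite('pics/w18.png',cv2.resize(s['pixels'][100:300,140:370,::-1],None,fx=3,fy=3,interpolation=cv2.INTER_CUBIC))
E
```

```text
clock 27.30 tcp [ 0.6253 -0.0969  0.1006] [1.7999e+02 2.0000e-02 8.9970e+01] F [ 0.   0.1 -2.1] op 0.0588
move [ 0.002  0.002  0.417  0.     0.    -0.001]
```

View pics/w18.png

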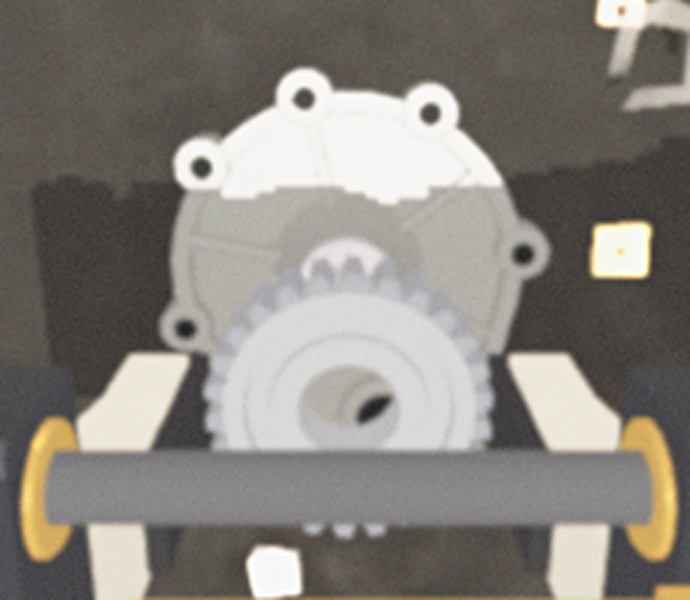

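Request:
{"method": "drive_tool", "body": {
  "moves": [
    [0.002, 0, 0.08, 0, 0, 0],
    [0.002, 0, 0.16, 0, 0, 0],
    [0.002, 0, 0.23, 0, 0, 0],
    [0.002, 0, 0.28, 0, 0, 0],
    [0.002, 0, 0.28, 0, 0, 0]
  ]
}}

```text
clock: 27.85
tool_pos: [0.6244, -0.0965, 0.057]
orientation: [-179.9, 0.0, 90.0]
force: [-0.3, -0.5, -2.2]
opening: 0.0592
```

```bash
python3 - <<'E'
from h import *
goal([.6255,-.0965,.037])
E
```

```text
clock 27.85 tcp [ 0.6244 -0.0965  0.057 ] [-1.7987e+02  3.0000e-02  8.9950e+01] F [-0.3 -0.5 -2.2] op 0.0592
move [ 0.     0.008  0.133 -0.002  0.    -0.001]
```

Request:
{"method": "drive_tool", "body": {
  "moves": [
    [0, 0.008, 0.05, -0.002, 0, 0],
    [0, 0.008, 0.1, -0.002, 0, 0],
    [0, 0.008, 0.125, -0.002, 0, 0],
    [0, 0.008, 0.133, -0.002, 0, 0],
    [0, 0.008, 0.133, -0.002, 0, 0]
  ]
}}

```text
clock: 28.35
tool_pos: [0.6255, -0.0966, 0.0369]
orientation: [-180.0, 0.0, 90.0]
force: [-0.5, 0.1, -2.9]
opening: 0.0589
```

Request:
{"method": "drive_tool", "body": {
  "moves": [
    [0, 0, 0.007, 0, 0, 0],
    [0, 0, 0.011, 0, 0, 0],
    [0, 0, 0.011, 0, 0, 0]
  ]
}}

```text
clock: 28.65
tool_pos: [0.6258, -0.0965, 0.0358]
orientation: [180.0, 0.0, 90.0]
force: [-0.6, -0.5, 0.7]
opening: 0.0591
```

Contact at the shoulder (base ≈ 30 mm). Release.

Request:
{"method": "drive_tool", "body": {
  "moves": [
    [0, 0, 0, 0, 0, 0],
    [0, 0, 0, 0, 0, 0],
    [0, 0, 0, 0, 0, 0],
    [0, 0, 0, 0, 0, 0],
    [0, 0, 0, 0, 0, 0]
  ],
  "fingers": 1
}}

```text
clock: 29.15
tool_pos: [0.6259, -0.0965, 0.0358]
orientation: [180.0, 0.0, 90.0]
force: [-0.2, -0.0, 0.1]
opening: 0.0868
```

Request:
{"method": "drive_tool", "body": {
  "moves": [
    [0, 0, -0.1, 0, 0, 0],
    [0, 0, -0.3, 0, 0, 0],
    [0, 0, -0.6, 0, 0, 0],
    [0, 0, -0.65, 0, 0, 0],
    [0, 0, -0.65, 0, 0, 0]
  ]
}}

```text
clock: 29.65
tool_pos: [0.6271, -0.0964, 0.1357]
orientation: [179.7, 0.0, 90.0]
force: [0.1, 0.1, 0.7]
opening: 0.0876
```

```bash
python3 - <<'E'
from h import *
goal([.57,.103,.13])
s=snap('wrist','x');cv2.imwrite('pics/w19.png',s['pixels'][:,:,::-1])
E
```

```text
clock 29.65 tcp [ 0.6271 -0.0964  0.1357] [1.7971e+02 1.0000e-02 8.9980e+01] F [0.1 0.1 0.7] op 0.0876
move [ 1.329 -0.382  0.036  0.005  0.    -0.   ]
```

View pics/w19.png

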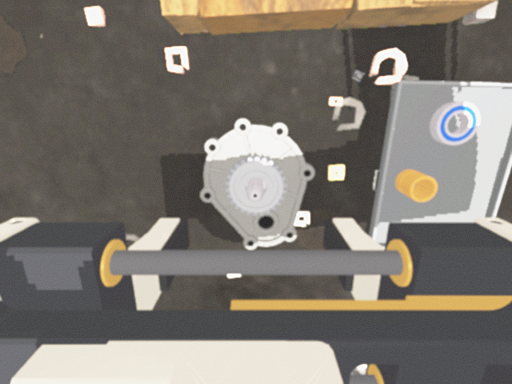

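New gear is seated, centred on the shaft (258,185). Now the bearing.

Request:
{"method": "drive_tool", "body": {
  "moves": [
    [0.3, -0.09, 0, 0.003, 0, 0],
    [0.6, -0.18, 0, 0.005, 0, 0],
    [0.9, -0.27, 0, 0.005, 0, 0],
    [1.0, -0.3, 0, 0.005, 0, 0],
    [1.0, -0.3, 0, 0.005, 0, 0]
  ],
  "fingers": 0.5
}}

```text
clock: 30.2
tool_pos: [0.5799, 0.0555, 0.1324]
orientation: [-179.7, 0.0, 90.1]
force: [0.8, -0.6, -0.2]
opening: 0.0662
```

```bash
python3 - <<'E'
from h import *
goal([.568,.103,.11])
s=snap('wrist','x');cv2.imwrite('pics/w20.png',s['pixels'][:,:,::-1])
import pickle; pickle.dump(s,open('s20.pkl','wb'))
E
```

```text
clock 30.20 tcp [0.5799 0.0555 0.1324] [-1.797e+02  4.000e-02  9.013e+01] F [ 0.8 -0.6 -0.2] op 0.0662
move [ 0.317 -0.078  0.149 -0.005  0.001  0.002]
```

View pics/w20.png

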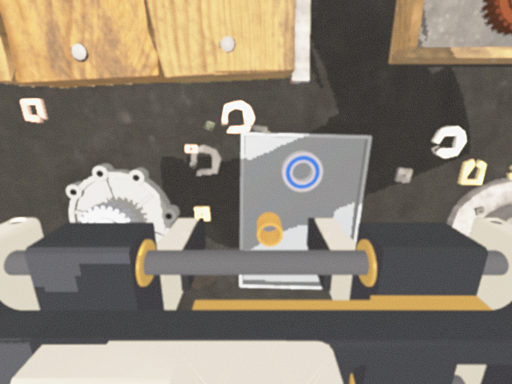

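```bash
python3 - <<'E'
from h import *
import pickle
s=pickle.load(open('s20.pkl','rb'))
g=s['pixels'].astype(int); r,gg,b=g[...,0],g[...,1],g[...,2]
m=((b-r)>80); m[:, :250]=0; m[:,360:]=0; m[:140]=0; m[215:]=0
ys,xs=np.nonzero(m); e=cv2.fitEllipse(np.c_[xs,ys].astype(np.float32)); c=e[0]; print(e,(xs.min()+xs.max())/2,(ys.min()+ys.max())/2)
print('brg',unproj(s,*c,.022).round(4),'sleeve',unproj(s,271,236,.04).round(4))
E
```

```text
((302.22222900390625, 171.7926788330078), (28.774641036987305, 30.495702743530273), 59.33271789550781) 302.0 171.5
brg [0.5675 0.1041 0.022 ] sleeve [0.6314 0.072  0.04  ]
```

Request:
{"method": "drive_tool", "body": {
  "moves": [
    [0.2, -0.05, 0, -0.003, 0, 0.002],
    [0.31, -0.083, 0.05, -0.005, 0, 0.002],
    [0.323, -0.083, 0.2, -0.005, 0, 0.002],
    [0.323, -0.083, 0.4, -0.005, 0, 0.002],
    [0.323, -0.083, 0.55, -0.005, 0, 0.002],
    [0.323, -0.083, 0.65, -0.005, 0, 0.002],
    [0.323, -0.083, 0.68, -0.005, 0, 0.002],
    [0.323, -0.083, 0.68, -0.005, 0, 0.002]
  ]
}}

```text
clock: 31.05
tool_pos: [0.567, 0.1014, 0.0295]
orientation: [-179.9, 0.1, 89.9]
force: [-0.4, -0.1, 0.4]
opening: 0.0655
```

```bash
python3 - <<'E'
from h import *
goal([.5675,.104,.0145])
E
```

```text
clock 31.05 tcp [0.567  0.1014 0.0295] [-1.7989e+02  1.1000e-01  8.9890e+01] F [-0.4 -0.1  0.4] op 0.0655
move [ 0.018  0.003  0.1   -0.002  0.002 -0.002]
```

Request:
{"method": "drive_tool", "body": {
  "moves": [
    [0.015, 0.003, 0.06, -0.002, 0.002, 0],
    [0.015, 0.003, 0.09, -0.002, 0.002, 0],
    [0.015, 0.003, 0.1, -0.002, 0.002, 0],
    [0.015, 0.003, 0.1, -0.002, 0.002, 0]
  ]
}}

```text
clock: 31.45
tool_pos: [0.5675, 0.1036, 0.0145]
orientation: [180.0, -0.0, 89.9]
force: [-1.2, 0.3, 1.0]
opening: 0.0655
```

Request:
{"method": "drive_tool", "body": {
  "moves": [
    [0, 0, 0, 0, 0, 0],
    [0, 0, 0, 0, 0, 0],
    [0, 0, 0, 0, 0, 0],
    [0, 0, 0, 0, 0, 0],
    [0, 0, 0, 0, 0, 0],
    [0, 0, 0, 0, 0, 0],
    [0, 0, 0, 0, 0, 0]
  ],
  "fingers": -1
}}

```text
clock: 32.15
tool_pos: [0.5676, 0.1037, 0.0147]
orientation: [180.0, -0.0, 89.9]
force: [-0.3, 1.3, 2.5]
opening: 0.0402
```

Request:
{"method": "drive_tool", "body": {
  "moves": [
    [0, 0, 0, 0, 0, 0],
    [0, 0, -0.1, 0, 0, 0],
    [0, 0, -0.3, 0, 0, 0],
    [0, 0, -0.6, 0, 0, 0],
    [0, 0, -0.75, 0, 0, 0],
    [0, 0, -0.75, 0, 0, 0]
  ]
}}

```text
clock: 32.75
tool_pos: [0.5695, 0.1045, 0.131]
orientation: [179.6, -0.2, 89.9]
force: [-0.1, 0.1, -0.6]
opening: 0.0401
```

```bash
python3 - <<'E'
from h import *
goal([.6255,-.0965,.13])
s=snap('wrist','x');cv2.imwrite('pics/w21.png',s['pixels'][:,:,::-1])
print('grip proj', proj(s,sensors.get_obs()['tool_pos']+np.array([0,0,.008])))
E
```

```text
clock 32.75 tcp [0.5695 0.1045 0.131 ] [ 1.7963e+02 -1.6000e-01  8.9930e+01] F [-0.1  0.1 -0.6] op 0.0401
move [-1.34e+00  3.75e-01  5.00e-03  6.00e-03 -3.00e-03 -1.00e-03]
grip proj [[253.88857255 232.01976312]]
```

View pics/w21.png

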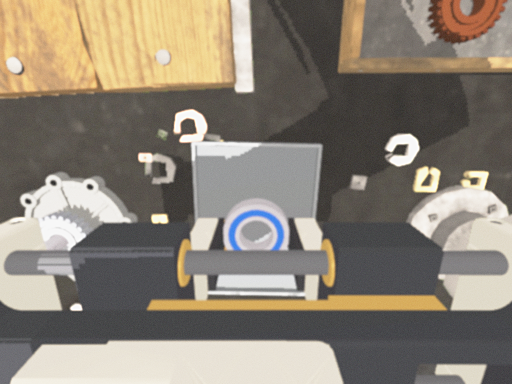

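Request:
{"method": "drive_tool", "body": {
  "moves": [
    [-0.3, 0.08, 0, 0.003, -0.003, 0],
    [-0.6, 0.17, 0, 0.006, -0.003, 0],
    [-0.9, 0.25, 0, 0.006, -0.003, 0],
    [-1.0, 0.28, 0, 0.006, -0.003, 0],
    [-1.0, 0.28, 0, 0.006, -0.003, 0]
  ]
}}

```text
clock: 33.3
tool_pos: [0.6093, -0.0484, 0.1266]
orientation: [-179.7, 0.1, 89.7]
force: [-1.3, 0.1, -0.1]
opening: 0.0403
```

```bash
python3 - <<'E'
from h import *
goal([.6255,-.0965,.1])
E
```

```text
clock 33.30 tcp [ 0.6093 -0.0484  0.1266] [-1.7967e+02  1.0000e-01  8.9700e+01] F [-1.3  0.1 -0.1] op 0.0403
move [-0.32   0.111  0.177 -0.006  0.002 -0.005]
```

Request:
{"method": "drive_tool", "body": {
  "moves": [
    [-0.2, 0.06, 0.03, -0.003, 0.002, -0.005],
    [-0.3, 0.1, 0.09, -0.006, 0.002, -0.005],
    [-0.32, 0.111, 0.16, -0.006, 0.002, -0.005],
    [-0.32, 0.111, 0.177, -0.006, 0.002, -0.005],
    [-0.32, 0.111, 0.177, -0.006, 0.002, -0.005],
    [-0.32, 0.111, 0.177, -0.006, 0.002, -0.005]
  ]
}}

```text
clock: 33.9
tool_pos: [0.6255, -0.0956, 0.1001]
orientation: [180.0, -0.0, 90.1]
force: [-0.4, 0.2, -0.8]
opening: 0.0405
```

```bash
python3 - <<'E'
from h import *
goal([.6255,-.0965,.065])
s=snap('wrist','x');cv2.imwrite('pics/w22.png',cv2.resize(s['pixels'][100:300,140:370,::-1],None,fx=3,fy=3,interpolation=cv2.INTER_CUBIC))
E
```

```text
clock 33.90 tcp [ 0.6255 -0.0956  0.1001] [ 1.7998e+02 -2.0000e-02  9.0060e+01] F [-0.4  0.2 -0.8] op 0.0405
move [-0.006 -0.     0.234  0.    -0.     0.001]
```

View pics/w22.png

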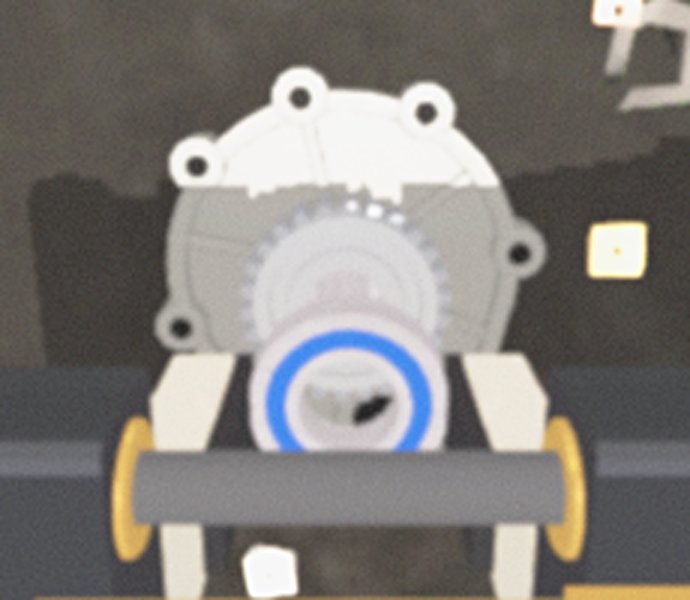

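Request:
{"method": "drive_tool", "body": {
  "moves": [
    [-0.006, 0, 0.06, 0, 0, 0],
    [-0.006, 0, 0.13, 0, 0, 0],
    [-0.006, 0, 0.2, 0, 0, 0],
    [-0.006, 0, 0.23, 0, 0, 0],
    [-0.006, 0, 0.23, 0, 0, 0]
  ]
}}

```text
clock: 34.45
tool_pos: [0.625, -0.0966, 0.0645]
orientation: [-179.9, -0.0, 90.0]
force: [-0.9, 1.0, -0.7]
opening: 0.0403
```

```bash
python3 - <<'E'
from h import *
goal([.6256,-.0965,.050])
E
```

```text
clock 34.45 tcp [ 0.625  -0.0966  0.0645] [-1.7993e+02 -1.0000e-02  9.0050e+01] F [-0.9  1.  -0.7] op 0.0403
move [ 0.001  0.004  0.097 -0.001 -0.     0.001]
```

Request:
{"method": "drive_tool", "body": {
  "moves": [
    [0, 0.004, 0.04, 0, 0, 0],
    [0, 0.004, 0.08, 0, 0, 0],
    [0, 0.004, 0.097, 0, 0, 0],
    [0, 0.004, 0.097, 0, 0, 0]
  ]
}}

```text
clock: 34.85
tool_pos: [0.6252, -0.0967, 0.0494]
orientation: [-179.9, -0.0, 90.0]
force: [0.2, -0.4, -1.3]
opening: 0.0406
```

Request:
{"method": "drive_tool", "body": {
  "moves": [
    [0, 0, 0.006, 0, 0, 0],
    [0, 0, 0.011, 0, 0, 0],
    [0, 0, 0.011, 0, 0, 0]
  ]
}}

```text
clock: 35.15
tool_pos: [0.6255, -0.0967, 0.0487]
orientation: [-179.9, 0.0, 90.1]
force: [-2.0, 0.0, 4.2]
opening: 0.04
```

Request:
{"method": "drive_tool", "body": {
  "moves": [
    [0, 0, 0, 0, 0, 0],
    [0, 0, 0, 0, 0, 0],
    [0, 0, 0, 0, 0, 0],
    [0, 0, 0, 0, 0, 0],
    [0, 0, 0, 0, 0, 0]
  ],
  "fingers": 0.6
}}

```text
clock: 35.65
tool_pos: [0.6255, -0.0967, 0.0486]
orientation: [-179.9, -0.0, 90.1]
force: [-0.7, -0.9, 0.1]
opening: 0.0692
```

Request:
{"method": "drive_tool", "body": {
  "moves": [
    [0, 0, -0.1, 0, 0, 0],
    [0, 0, -0.3, 0, 0, 0],
    [0, 0, -0.5, 0, 0, 0],
    [0, 0, -0.55, 0, 0, 0],
    [0, 0, -0.55, 0, 0, 0]
  ]
}}

```text
clock: 36.15
tool_pos: [0.6265, -0.0966, 0.1327]
orientation: [179.9, -0.0, 90.1]
force: [0.3, 0.6, -0.2]
opening: 0.0702
```

```bash
python3 - <<'E'
from h import *
goal([.6315,.072,.13])
s=snap('wrist','x');cv2.imwrite('pics/w23.png',s['pixels'][:,:,::-1])
import pickle; pickle.dump(s,open('s23.pkl','wb'))
E
```

```text
clock 36.15 tcp [ 0.6265 -0.0966  0.1327] [ 1.799e+02 -2.000e-02  9.006e+01] F [ 0.3  0.6 -0.2] op 0.0702
move [ 1.124e+00  3.400e-02  1.800e-02  2.000e-03 -0.000e+00  1.000e-03]
```

View pics/w23.png

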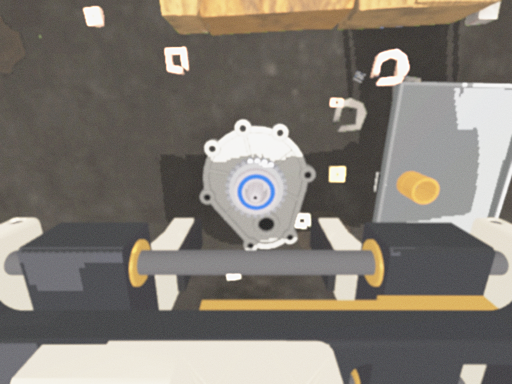

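Request:
{"method": "drive_tool", "body": {
  "moves": [
    [0.3, 0.01, 0, 0.002, 0, 0],
    [0.6, 0.02, 0, 0.002, 0, 0],
    [0.9, 0.03, 0, 0.002, 0, 0],
    [1.0, 0.034, 0, 0.002, 0, 0],
    [1.0, 0.034, 0, 0.002, 0, 0]
  ],
  "fingers": 0.2
}}

```text
clock: 36.7
tool_pos: [0.6299, 0.0555, 0.1295]
orientation: [-179.7, 0.0, 90.2]
force: [0.8, -1.1, -0.5]
opening: 0.0525
```

```bash
python3 - <<'E'
from h import *
s=snap('wrist','x');cv2.imwrite('pics/w24.png',cv2.resize(s['pixels'][140:240,210:330,::-1],None,fx=6,fy=6,interpolation=cv2.INTER_CUBIC))
goal([.6315,.072,.06])
import pickle; pickle.dump(s,open('s24.pkl','wb'))
E
```

```text
clock 36.75 tcp [0.6298 0.0542 0.1296] [-1.7971e+02  2.0000e-02  9.0150e+01] F [-0.6 -0.9 -0.1] op 0.0522
move [ 0.119  0.014  0.464 -0.005  0.     0.002]
```

View pics/w24.png

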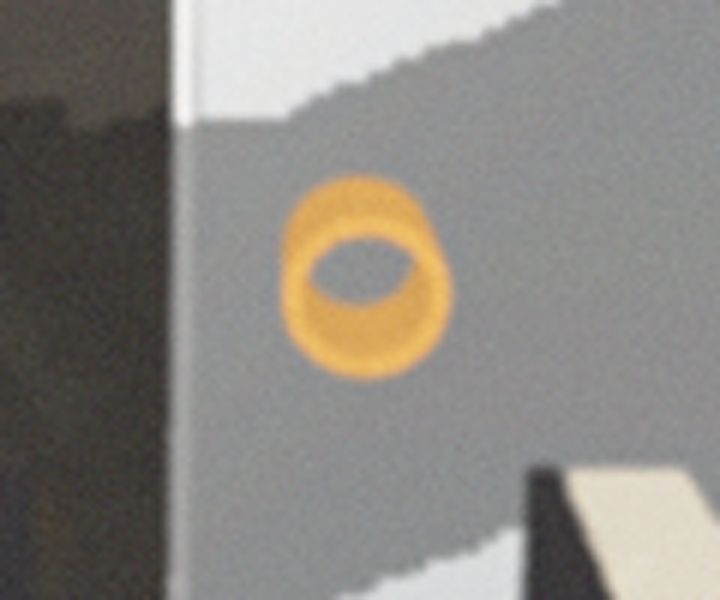

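```bash
python3 - <<'E'
from h import *
import pickle
s=pickle.load(open('s24.pkl','rb'))
print(unproj(s,270.75,189.2,.04))
E
```

```text
[0.62990698 0.07083293 0.04      ]
```

Request:
{"method": "drive_tool", "body": {
  "moves": [
    [0.07, 0.003, 0.05, -0.003, 0, 0],
    [0.112, 0.003, 0.2, -0.005, 0, 0],
    [0.112, 0.003, 0.38, -0.005, 0, 0],
    [0.112, 0.003, 0.46, -0.005, 0, 0],
    [0.112, 0.003, 0.46, -0.005, 0, 0]
  ],
  "fingers": 0.15
}}

```text
clock: 37.25
tool_pos: [0.6282, 0.0697, 0.0581]
orientation: [-179.8, 0.1, 90.1]
force: [-0.2, 0.9, -0.3]
opening: 0.0505
```

```bash
python3 - <<'E'
from h import *
goal([.630,.071,.025])
E
```

```text
clock 37.25 tcp [0.6282 0.0697 0.0581] [-1.7976e+02  1.1000e-01  9.0080e+01] F [-0.2  0.9 -0.3] op 0.0505
move [ 0.009  0.013  0.221 -0.004  0.002  0.001]
```

Request:
{"method": "drive_tool", "body": {
  "moves": [
    [0.009, 0.01, 0.08, -0.004, 0.002, 0],
    [0.009, 0.01, 0.17, -0.004, 0.002, 0],
    [0.009, 0.01, 0.21, -0.004, 0.002, 0],
    [0.009, 0.01, 0.221, -0.004, 0.002, 0],
    [0.009, 0.01, 0.221, -0.004, 0.002, 0]
  ]
}}

```text
clock: 37.75
tool_pos: [0.6296, 0.0709, 0.0249]
orientation: [-180.0, 0.0, 90.1]
force: [0.1, -0.2, -1.1]
opening: 0.0506
```

Request:
{"method": "drive_tool", "body": {
  "moves": [
    [0, 0, 0, 0, 0, 0],
    [0, 0, 0, 0, 0, 0],
    [0, 0, 0, 0, 0, 0],
    [0, 0, 0, 0, 0, 0],
    [0, 0, 0, 0, 0, 0],
    [0, 0, 0, 0, 0, 0],
    [0, 0, 0, 0, 0, 0]
  ],
  "fingers": -1
}}

```text
clock: 38.45
tool_pos: [0.6298, 0.071, 0.0252]
orientation: [180.0, -0.0, 90.1]
force: [-0.4, -0.3, 4.0]
opening: 0.0255
```

Request:
{"method": "drive_tool", "body": {
  "moves": [
    [0, 0, 0, 0, 0, 0],
    [0, 0, -0.1, 0, 0, 0],
    [0, 0, -0.3, 0, 0, 0],
    [0, 0, -0.6, 0, 0, 0],
    [0, 0, -0.75, 0, 0, 0],
    [0, 0, -0.75, 0, 0, 0]
  ]
}}

```text
clock: 39.05
tool_pos: [0.632, 0.0716, 0.1418]
orientation: [179.6, -0.1, 90.1]
force: [-0.7, 0.3, -1.2]
opening: 0.026
```

```bash
python3 - <<'E'
from h import *
goal([.6255,-.0965,.14])
s=snap('wrist','x');cv2.imwrite('pics/w25.png',s['pixels'][:,:,::-1])
print('grip proj', proj(s,sensors.get_obs()['tool_pos']+np.array([0,0,.015])))
E
```

```text
clock 39.05 tcp [0.632  0.0716 0.1418] [ 1.7962e+02 -1.2000e-01  9.0110e+01] F [-0.7  0.3 -1.2] op 0.026
move [-1.12  -0.045  0.01   0.006 -0.002  0.002]
grip proj [[254.16186893 237.27516385]]
```

View pics/w25.png

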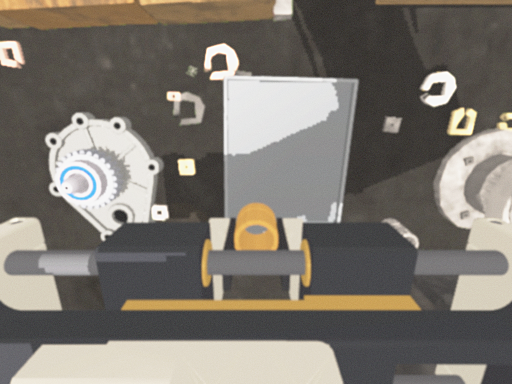

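Request:
{"method": "drive_tool", "body": {
  "moves": [
    [-0.3, -0.01, 0, 0.003, -0.002, 0],
    [-0.6, -0.02, 0, 0.006, -0.002, 0],
    [-0.9, -0.035, 0, 0.006, -0.002, 0],
    [-1.0, -0.045, 0, 0.006, -0.002, 0],
    [-1.0, -0.045, 0, 0.006, -0.002, 0],
    [-1.0, -0.045, 0, 0.006, -0.002, 0]
  ]
}}

```text
clock: 39.7
tool_pos: [0.6236, -0.0787, 0.1381]
orientation: [-179.7, 0.0, 90.0]
force: [0.9, 0.5, 0.5]
opening: 0.0254
```

```bash
python3 - <<'E'
from h import *
goal([.6255,-.0965,.115])
E
```

```text
clock 39.70 tcp [ 0.6236 -0.0787  0.1381] [-1.7974e+02  3.0000e-02  9.0030e+01] F [0.9 0.5 0.5] op 0.0254
move [-0.119  0.013  0.154 -0.004  0.     0.   ]
```

Request:
{"method": "drive_tool", "body": {
  "moves": [
    [-0.06, 0.006, 0.02, -0.002, 0, 0],
    [-0.119, 0.012, 0.07, -0.004, 0, 0],
    [-0.119, 0.013, 0.13, -0.004, 0, 0],
    [-0.119, 0.013, 0.154, -0.004, 0, 0],
    [-0.119, 0.013, 0.154, -0.004, 0, 0],
    [-0.119, 0.013, 0.154, -0.004, 0, 0]
  ]
}}

```text
clock: 40.3
tool_pos: [0.6255, -0.0963, 0.1149]
orientation: [-180.0, 0.0, 90.0]
force: [-0.3, 0.3, 0.3]
opening: 0.0258
```

```bash
python3 - <<'E'
from h import *
s=snap('wrist','x');cv2.imwrite('pics/w26.png',cv2.resize(s['pixels'][100:300,140:370,::-1],None,fx=3,fy=3,interpolation=cv2.INTER_CUBIC))
goal([.6255,-.0965,.074])
E
```

```text
clock 40.35 tcp [ 0.6257 -0.0964  0.1151] [-1.800e+02  3.000e-02  9.005e+01] F [0.2 0.3 0.3] op 0.0261
move [-0.001 -0.001  0.274 -0.     0.001  0.001]
```

View pics/w26.png

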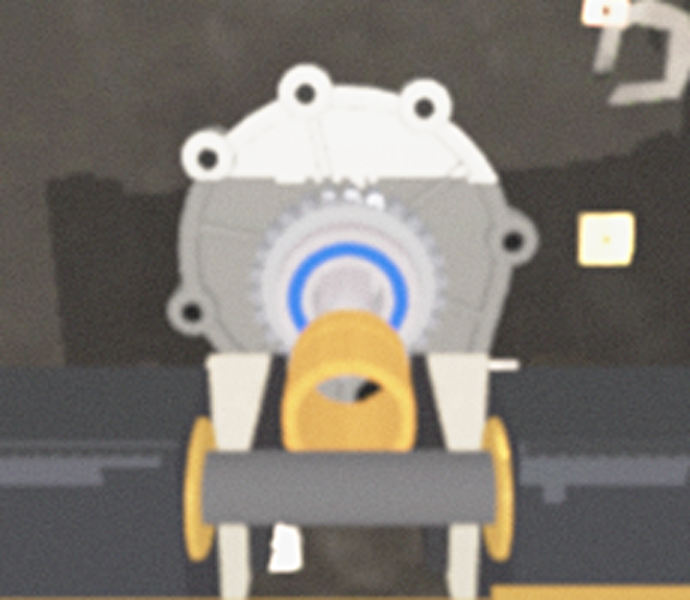

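Request:
{"method": "drive_tool", "body": {
  "moves": [
    [0, 0, 0.06, 0, 0, 0],
    [0, 0, 0.12, 0, 0, 0],
    [0, 0, 0.18, 0, 0, 0],
    [0, 0, 0.23, 0, 0, 0],
    [0, 0, 0.26, 0, 0, 0],
    [0, 0, 0.274, 0, 0, 0],
    [0, 0, 0.274, 0, 0, 0]
  ]
}}

```text
clock: 41.05
tool_pos: [0.6256, -0.0964, 0.0737]
orientation: [-180.0, 0.0, 90.0]
force: [-0.9, 1.0, -0.8]
opening: 0.0254
```

Request:
{"method": "drive_tool", "body": {
  "moves": [
    [0, 0, 0.008, 0, 0, 0],
    [0, 0, 0.014, 0, 0, 0],
    [0, 0, 0.014, 0, 0, 0]
  ]
}}

```text
clock: 41.35
tool_pos: [0.6256, -0.0964, 0.0717]
orientation: [-180.0, 0.0, 90.0]
force: [0.5, 0.6, -0.8]
opening: 0.0258
```

Request:
{"method": "drive_tool", "body": {
  "moves": [
    [0, 0, 0.005, 0, 0, 0],
    [0, 0, 0.006, 0, 0, 0],
    [0, 0, 0.006, 0, 0, 0]
  ]
}}

```text
clock: 41.65
tool_pos: [0.6258, -0.0964, 0.0712]
orientation: [180.0, 0.0, 90.1]
force: [-0.4, -0.2, 2.6]
opening: 0.0256
```

Contact at the expected height; release and lift.

Request:
{"method": "drive_tool", "body": {
  "moves": [
    [0, 0, 0, 0, 0, 0],
    [0, 0, 0, 0, 0, 0],
    [0, 0, 0, 0, 0, 0],
    [0, 0, 0, 0, 0, 0],
    [0, 0, 0, 0, 0, 0]
  ],
  "fingers": 0.5
}}

```text
clock: 42.15
tool_pos: [0.6258, -0.0964, 0.0711]
orientation: [180.0, 0.0, 90.1]
force: [-0.1, -0.1, 0.6]
opening: 0.0601
```

Request:
{"method": "drive_tool", "body": {
  "moves": [
    [0, 0, -0.1, 0, 0, 0],
    [0, 0, -0.3, 0, 0, 0],
    [0, 0, -0.55, 0, 0, 0],
    [0, 0, -0.7, 0, 0, 0],
    [0, 0, -0.7, 0, 0, 0]
  ]
}}

```text
clock: 42.65
tool_pos: [0.6279, -0.0964, 0.1804]
orientation: [179.6, 0.0, 90.1]
force: [0.9, -0.1, 0.0]
opening: 0.0663
```

Request:
{"method": "drive_tool", "body": {
  "moves": [
    [0.0, -0.3, 0, 0, 0, 0],
    [0.0, -0.6, 0, 0, 0, 0],
    [0.0, -0.7, 0, 0, 0, 0],
    [0, -0.7, 0, 0, 0, 0],
    [0, -0.7, 0, 0, 0, 0]
  ]
}}

```text
clock: 43.15
tool_pos: [0.5233, -0.0965, 0.1799]
orientation: [179.6, 0.0, 90.1]
force: [-0.1, 0.2, 0.8]
opening: 0.0657
```

```bash
python3 - <<'E'
from h import *
s=snap('wrist','w27')
t=snap('side','x'); im=t['pixels'][:,:,::-1]; cv2.imwrite('pics/side8.png',cv2.resize(im[130:230,190:290],None,fx=6,fy=6,interpolation=cv2.INTER_CUBIC))
t=snap('top','top8'); print(sensors.get_obs()['clock'])
E
```

```text
43.3
```

View pics/w27.png

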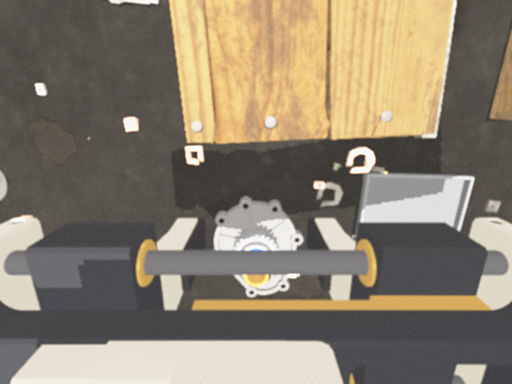

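View pics/side8.png

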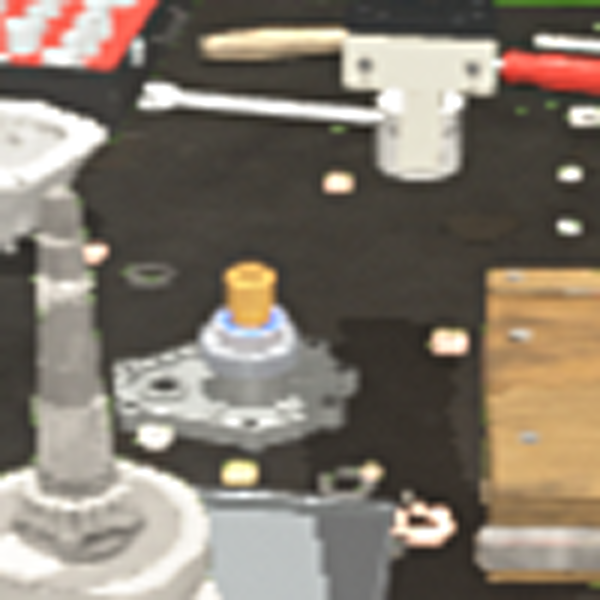

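View pics/top8.png

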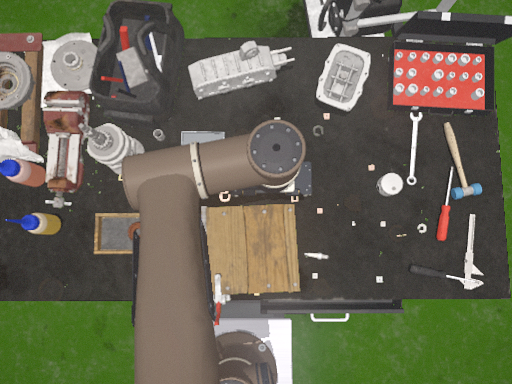

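```bash
python3 -c "
from h import *
print(ticket.close_job())"
```

```text
the job is handed in; nothing more can be done
None
```

The gear change is finished and handed in at about 43 s of the 128 s allowed. I don't have the verdict.

**What I did:**
- Stood the sleeve and the bearing side by side on the steel tray.
- Laid the rusty gear flat in the wooden tray.
- Slid the new gear, then the bearing, then the sleeve onto the shaft.

**Last checks:**
- **Heights:** each part met resistance within about 0.2 mm of its home height, with undersides at 30, 44 and 56 mm.
- **Stack:** in the last side picture the sleeve stands at the same height as at the start, with the bearing and bright gear below it. The gripper is clear of everything.
- **Rusty gear:** it lay flat in the wooden tray when I released it there. The arm hid most of it in the last overhead picture.
- **Bystanders:** the piston, spark plug and valve spring are where they were.

**One thing went wrong:** on my first try at setting down the bearing, force readings went to about 47 N upward and 21 N sideways. I think a finger landed on the steel tray's lip, because I had set down too near its edge. I backed off and placed the bearing nearer the middle. That is well under the 120 N wrist limit, and I take the contact to have been by a finger, not the gripper's body, which has the 40 N limit. I did not confirm that. The gripper may also have touched the lip lightly, at about 4 N, when I set the sleeve down.

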